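Sticker two sawn blanks to dry on the piano maker's bench

TASK

Sticker the two freshly sawn blanks on the drying stand: lay the wide dark walnut blank centred along the stand across its two bearers, then the two stickers (spacer sticks) square across it, one directly above each bearer (either sticker on either side), then the narrower pale maple blank centred on the stickers in line with the walnut one, and last stand the iron weight upright on the middle of the maple. Do not push about or tip the green sealer tin standing among them.

Things in the scene. Friction and masses are not known exactly. Their poses are not given: they have to be found in the camera images.
- stand: Drying stand, fixed to the bench: white-faced base board 270 x 120 mm, 12 mm thick, with two wooden bearers across it. Origin on the bench under its centre; x along its length, y across it along the bearers, z up. The tops of the bearers are 30 mm above the bench.
- bearer_near (a point): Middle of the top face of the bearer on the stand's -x side (usually nearer the robot), 80 mm from the stand's centre. The bearer is 20 mm wide (along the stand's x), 120 mm long (along the stand's y) and 18 mm high above the base board.
- bearer_far (a point): Middle of the top face of the other, equal bearer, 80 mm from the stand's centre on its +x side.
- walnut_mid (a point): Wide dark-brown walnut blank with green wax-sealed ends, 240 x 60 x 20 mm, 0.19 kg, lying flat on the bench at the start. The point is its very centre, half-way up (10 mm above its underside); x along its length, y across its width, z up. On the stand its centre comes to 40 mm above the bench.
- maple_mid (a point): Narrower pale maple blank with red wax-sealed ends, 240 x 46 x 20 mm, 0.16 kg, lying flat on the bench at the start. The point is its very centre, half-way up; x along its length, y across its width, z up. In the finished stack its centre is 80 mm above the bench.
- beech_sticker_mid (a point): Light tan beech sticker (spacer stick), 110 x 20 x 20 mm, 0.03 kg, lying on the bench at the start. The point is its very centre, half-way up; x along its length, z up. In the finished stack its centre is 60 mm above the bench and its length lies along the stand's y.
- grey_sticker_mid (a point): Blue-grey plastic sticker, otherwise the same: 110 x 20 x 20 mm, 0.03 kg, lying on the bench at the start. The point is its very centre, half-way up; x along its length, z up. It too ends 60 mm above the bench (centre), along the stand's y.
- weight_rib (a point): Black iron weight, about 0.7 kg, upright at the start: foot plate 90 x 46 mm, 16 mm thick, with an upright grip rib on its middle, 50 mm long, 14 mm thick, 44 mm high (60 mm in all). The point is the rib's middle, 38 mm above the underside and 22 mm above the foot plate; x along rib and foot, y across the rib (grip there), z up. In the finished stack it is 128 mm above the bench.
- tin_mid (a point): Round green tin of end-grain sealer with a paper band and a brass-coloured lid, 68 mm across, 76 mm high, standing among the things; to be left alone. The point is its centre, half-way up.
Mind the look-alikes: they are no part of the job. There is more than one size of the part that bears beech_sticker_mid; the job needs the smallest.

How it is judged (in metres and radians):
On the way, in this order (a step that is already met when the one before it is completed fails the run):
1. the walnut blank lies centred on the two bearers (horizontal distance between walnut_mid and stand below 0.015 m and angle between the x axis of walnut_mid and the x axis of stand, either way round below 0.15 rad and z of walnut_mid in the frame of stand between 0.036 and 0.044 m), for 0.2 s.
2. a sticker lies across the walnut above each bearer (((horizontal distance between beech_sticker_mid and bearer_near below 0.015 m and horizontal distance between grey_sticker_mid and bearer_far below 0.015 m) or (horizontal distance between beech_sticker_mid and bearer_far below 0.015 m and horizontal distance between grey_sticker_mid and bearer_near below 0.015 m)) and angle between the x axis of each of beech_sticker_mid, grey_sticker_mid and the y axis of stand, either way round below 0.2 rad and z of beech_sticker_mid in the frame of stand between 0.055 and 0.065 m and z of grey_sticker_mid in the frame of stand between 0.055 and 0.065 m), for 0.2 s.
3. the maple blank lies centred on the two stickers (horizontal distance between maple_mid and stand below 0.015 m and angle between the x axis of maple_mid and the x axis of stand, either way round below 0.15 rad and z of maple_mid in the frame of stand between 0.074 and 0.086 m), for 0.2 s.
At the end, for the whole second after the job is handed in: At rest and released on the stand: walnut flat on both bearers, a sticker on it above each bearer, maple flat on both stickers, weight upright on the maple. Centres within 15 mm of stand centre or bearer middle (weight 20 mm of maple's middle); blanks in line within 0.15 rad, stickers 0.2 rad (all of step 1 and all of step 2 and all of step 3 and horizontal distance between weight_rib and maple_mid below 0.02 m and angle between weight_rib's own z axis and vertical below 0.1 rad and z of weight_rib in the frame of stand between 0.122 and 0.134 m and linear speed of each of walnut, beech_sticker, grey_sticker, maple, weight below 0.02 m/s); the robot touches nothing.
It fails at once if the sealer tin is pushed more than 30 mm or tipped (distance of tin_mid from where it was at the start of the episode above 0.03 m or angle between tin_mid's own z axis and vertical above 0.4 rad).
It also fails if it takes over 128 s, if anything falls off the work surface, if the arm or the gripper's body presses on something with over 40 N, if the wrist force passes 120 N, or if a joint passes its speed limit or range.

ROBOT

A 7-joint arm with a two-finger parallel gripper is mounted at the origin on the work surface. World frame = base frame: x ahead of the robot, y to its left, z up, the work surface at z = 0. Lengths are in mm, angles in rad, forces in N, time in s.
With the tool pointing down it reaches from about 425 to 950 mm from the base axis. Payload 16.7 kg.
Tool frame: the origin (TCP) lies midway between the tips of the shut fingers; the grasp point (between the pads) lies 19 mm behind it; z points along the fingers, x is the direction in which the jaws open and shut, and the axes are right-handed (so a half turn about z gives the same grasp; the last joint's range is limited). The gripper opens to 94 mm and grips with 3 to 60 N. Pads are 16 mm wide; open, the fingers measure 119 mm over their backs; the gripper's body (75 mm by 177 mm) begins 78 mm behind the grasp point.
Start: joints at [-1.292, 0.426, 0.074, 1.606, -0.034, 1.111, -0.067], TCP at [280.65, 613.848, 205.467] pointing down, gripper open.
Joint ranges: [-2.85, 2.85], [-0.5, 2.14], [-1.23, 1.37], [0.21, 2.46], [-1.02, 4.16], [0.16, 2.05], [-2.73, 2.73]. Speed limits (rad/s): [1.89, 1.89, 2.39, 2.39, 3.01, 3.01, 3.01].

INTERFACE

Orientations are given as a unit quaternion [x, y, z, w].
In Python, from cell import status, eyes, finish_job gives the robot as it stands.
- The arm moves only by the tool drive_tool, never from a script. Its arguments are lists of equal length, an entry for each row: "dp": the shift along the tool's x, y, z in units of 0.025 m (1.0 is 0.025 m), a list of three; "yaw": the turn about the tool's z in units of 4 degrees (1.0 is 4 degrees); "jaw": the opening, from 0 (shut) to 1 (fully open). In form: {"dp": [[tx, ty, tz], ...], "yaw": [yaw, ...], "jaw": [jaw, ...]}. A call has 1 to 5 rows; each row shifts and turns the pose as measured when the row begins, along the tool's axes as they then stand; what a row does not reach is not made up. A row lasts 1/12 s, in which the tool goes at most 41.7 mm and 7.16 degrees, less where a joint would pass 70% of its speed; a pose out of reach is approached as far as the arm can. A call with a number of a shift or a turn outside -1 to 1 is refused whole. A call with a gripper value outside its range is refused whole. The fingers move at their own pace and stop on an object; "grip_force" is the grip in N (left out, the last holds). Time passes only in rows, so rows that do not move let the fingers close. It gives the time, the measured TCP pose, the force and the opening at its end, in the units of the state.
- status.read_state(): the state, without advancing time (a new reading comes with each control period).
- eyes.read_camera(name): name is "scene" or "top" or "wrist"; returns (picture, depth): 480x640x3 uint8, red, green, blue; 480x640 float32, mm along the optical axis (not along the pixel's ray), 0 where there is no reading.
- eyes.calibration(name): a dict with "camera_matrix" (3x3 intrinsics, pixels), "position" and "orientation" of the camera in the world; the wrist camera has in their place "tool_from_camera" (4x4, takes a point from camera to tool coordinates, whose origin is the TCP and whose axes are the tool frame's). Camera axes: x right, y down, z forward; pixel columns grow to the right and rows downward; lengths in mm; the calibration is good to about 2 mm. A picture is of the moment at which its call begins: read the wrist's pose just before it. calibration takes no time and is no camera call.
- finish_job(): hands the job in, once; it reports no verdict.
The state is a dict: "time": time; "qpos": joint angles; "joint_velocities": joint speeds; "tau": joint torques, N m; "eef_pos": TCP position; "ee_rot": TCP orientation; "wrist_force": force on the tool from outside, world axes, zero at the start; "wrist_torque": the same for the moment, N m; "width": finger opening in mm.
Only numpy, scipy, OpenCV 4.12 (cv2) and the standard library are available. Lean on these libraries where they do the work, as an engineer would, in place of code of your own. Each camera call takes 0.05 s, during which the arm holds its last target.

## Working session

There is one attempt and no reset: what is moved stays moved. The work goes in short steps, Python scripts to look and compute and a tool call to move; the robot and the scene stay as the last step left them, time stands still between calls to the robot, and variables do not carry over. Pictures are saved under pics/ and viewed, and the job is handed in when it is done.

Besides the shell and the picture viewer there is one more tool, called as name(argument=value, ...) on one line, values as JSON. drive_tool: Moves the arm, as the interface text tells. Shifts and turns lie within -1 to 1; 1 stands for 0.025 m of shift or 4 degrees of turn. Its arguments: {"type":"object","properties":{"dp":{"type":"array"},"yaw":{"type":"array"},"jaw":{"type":"array"},"grip_force":{"type":"number"}},"required":["dp","yaw","jaw"]}

```bash
ls; mkdir -p pics; python3 - <<'E'
from cell import status, eyes
import cv2,json
s=status.read_state();print({k:(v if not hasattr(v,'tolist') else v.tolist()) for k,v in s.items()})
for n in("top","scene"):
    im,d=eyes.read_camera(n);cv2.imwrite(f"pics/{n}0.png",im[:,:,::-1]);
    import numpy as np;np.savez(f"{n}0.npz",im=im,d=d)
for n in("top","scene","wrist"):print(n,eyes.calibration(n))
E
```

```text
pics
{'time': 0.0, 'qpos': [-1.2915211627955574, 0.4267620856042746, 0.07384245294275005, 1.6066098350457274, -0.03411060359069207, 1.1108048111547189, -0.06709487289362627], 'joint_velocities': [0.0005706565706311175, -0.0012095950004815288, 0.000760688593402451, -0.0006079862500661663, 0.0005123358323819044, -0.002851238551435538, -0.00018750449707983924], 'tau': [-0.0001413136487826705, -93.5824728012085, 3.6661963909864426, -45.41751980781555, -0.04896222031675279, 0.020403038361109793, 2.6267759380971256e-05], 'eef_pos': [280.47131216522513, 613.4795875705584, 204.75405159006274], 'ee_rot': [0.841361411313345, 0.5404725124974148, -0.0005325182226617988, 0.0003939694033705839], 'wrist_force': [0.24734709082951847, 0.4708203347995537, -0.12849683219254499], 'wrist_torque': [-0.050194526859013044, 0.06439400252578559, -0.001390945262113718], 'width': 94.12178585514144}
top {'camera_matrix': array([[496.4675788 ,   0.        , 320.43402098],
       [  0.        , 496.4675788 , 235.4096442 ],
       [  0.        ,   0.        ,   1.        ]]), 'position': array([ 249.90998367,  -37.
[... 264 characters left out ...]
   1.        ]]), 'position': array([ 869.55898731, -642.29393144,  745.06746524]), 'orientation': array([ 0.87427346,  0.27439012, -0.11739292, -0.38285099])}
wrist {'camera_matrix': array([[401.03370194,   0.        , 323.34120379],
       [  0.        , 401.03370194, 233.19903469],
       [  0.        ,   0.        ,   1.        ]]), 'tool_from_camera': array([[ 9.99999524e-01,  8.03833380e-05, -9.72891678e-04,
        -4.52325502e-01],
       [ 1.44660865e-04,  9.73398922e-01,  2.29116823e-01,
        -6.47458310e+01],
       [ 9.65428885e-04, -2.29116855e-01,  9.73398446e-01,
        -1.79260869e+02],
       [ 0.00000000e+00,  0.00000000e+00,  0.00000000e+00,
         1.00000000e+00]])}
```

View pics/top0.png

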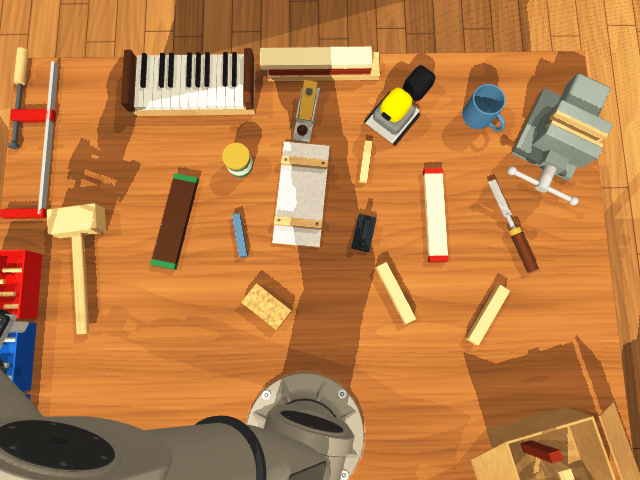

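View pics/scene0.png

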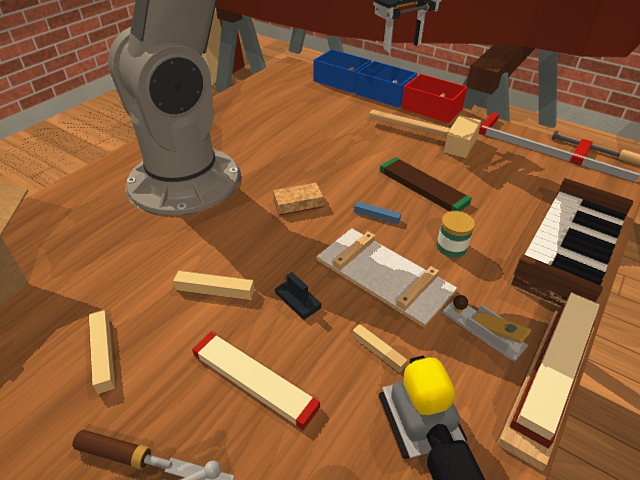

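```bash
cat > h.py <<'E'
import numpy as np,cv2
from scipy.spatial.transform import Rotation as R
from cell import status, eyes
def pose(cam,st=None):
    c=eyes.calibration(cam);K=c["camera_matrix"]
    if cam!="wrist": return K,R.from_quat(c["orientation"]).as_matrix(),np.array(c["position"])
    T=c["tool_from_camera"];Rt=R.from_quat(st["ee_rot"]).as_matrix()
    return K,Rt@T[:3,:3],Rt@T[:3,3]+np.array(st["eef_pos"])
def px2w(P,uv,z):
    K,Rm,p=P;uv=np.atleast_2d(np.array(uv,float))
    r=np.c_[(uv[:,0]-K[0,2])/K[0,0],(uv[:,1]-K[1,2])/K[1,1],np.ones(len(uv))]@Rm.T
    return p+r*((z-p[2])/r[:,2])[:,None]
def w2px(P,X):
    K,Rm,p=P;X=np.atleast_2d(X);c=(X-p)@Rm;q=c@K.T;return q[:,:2]/q[:,2:]
def cloud(P,d):
    K,Rm,p=P;v,u=np.mgrid[:d.shape[0],:d.shape[1]]
    c=np.stack([(u-K[0,2])/K[0,0]*d,(v-K[1,2])/K[1,1]*d,d],-1);return c@Rm.T+p
def rect(uv_mask,P,z):
    v,u=np.nonzero(uv_mask);W=px2w(P,np.c_[u,v],z)[:,:2].astype(np.float32)
    (c,s,a)=cv2.minAreaRect(W)
    if s[0]<s[1]: s=s[::-1];a+=90
    a=(a+90)%180-90
    return np.round(c,1),np.round(s,1),round(a,2),len(u)
E
python3 - <<'E'
from h import *
f=np.load("top0.npz");im,d=f["im"],f["d"];P=pose("top")
W=cloud(P,d);z=W[...,2]
print("bench",np.median(z[280:330,320:360]),np.std(z[280:330,320:360]))
boxes=dict(walnut=(145,165,205,275,20),maple=(418,160,455,268,20),beechS=(355,132,378,190,20),grey=(228,205,252,262,20),beechL1=(370,255,420,328,20),beechL2=(462,280,515,350,20),weight=(345,208,382,256,16),stand=(268,135,335,250,12),tin=(215,138,258,180,76))
for n,(a,b,c,e,h) in boxes.items():
    m=np.zeros(d.shape,np.uint8);m[b:e,a:c]=(z[b:e,a:c]>6)
    k,l,s,_=cv2.connectedComponentsWithStats(m);i=1+np.argmax(s[1:,4]);m=l==i
    print(n,*rect(m,P,h),"z",np.round(np.percentile(z[m],[10,50,90]),1))
m=np.zeros(d.shape,bool);m[135:250,268:335]=z[135:250,268:335]>21
k,l,s,_=cv2.connectedComponentsWithStats(m.astype(np.uint8))
for i in range(1,k):
    if s[i,4]>20: print("bearer",*rect(l==i,P,30))
b=cv2.resize(im[125:265,140:460],None,fx=2.5,fy=2.5,interpolation=cv2.INTER_CUBIC);cv2.imwrite("pics/c0.png",b[:,:,::-1])
E
```

```text
bench -1.5338250218735539 100.32958177438923
walnut [517.9 323.2] [241.1  65.4] -12.27 2365 z [14.5 18.2 21.5]
maple [ 524.9 -336. ] [241.5  52.6] -0.49 1794 z [14.5 18.1 21.4]
beechS [ 666.2 -163.4] [115.1  20.5] -9.49 331 z [14.5 18.  21.4]
grey [477.9 159.6] [111.7  21.1] 10.68 370 z [14.8 18.2 21.4]
beechL1 [ 327.7 -226. ] [156.3  32.5] 25.07 822 z [22.2 26.5 29.7]
beechL2 [ 272.5 -449.3] [159.4  36.2] -34.08 906 z [17.5 26.1 29.5]
weight [ 480.1 -153.5] [90.8 45.8] -13.86 642 z [11.4 15.4 57.9]
stand [586.    4.4] [270.6 122. ] -6.43 4608 z [ 7.8 11.1 27.8]
tin [656.4 158.7] [89.3 67. ] 20.11 784 z [32.  73.3 76.8]
bearer [664.1  -5.1] [119.   25.2] 85.32 382
bearer [505.3  12.7] [119.4  23.6] 83.6 400
```

View pics/c0.png

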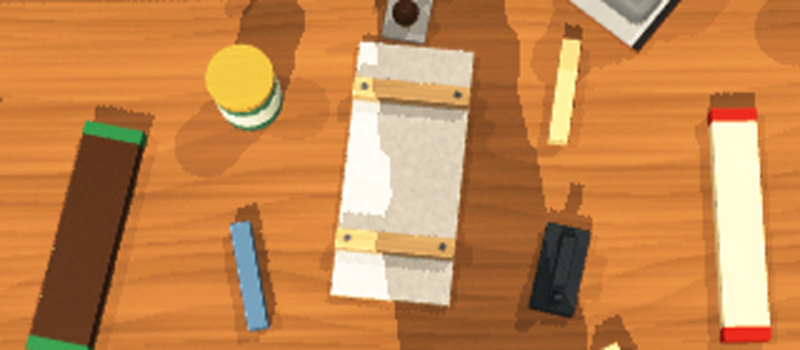

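```bash
cat > plan.py <<'E'
import sys
from h import *
# usage: plan.py x y z heading [n]
x,y,z,hd=map(float,sys.argv[1:5]);n=int(sys.argv[5]) if len(sys.argv)>5 else 5
s=status.read_state();M=R.from_quat(s["ee_rot"]).as_matrix()
p=np.array(s["eef_pos"]);h=np.degrees(np.arctan2(M[1,0],M[0,0]))
print("t %.2f pos %s h %.1f w %.1f F %s tilt %.2f"%(s["time"],np.round(p,1),h,s["width"],np.round(s["wrist_force"],1),np.degrees(np.arccos(-M[2,2]))))
e=np.array([x,y,z])-p;dh=(hd-h+180)%360-180
if len(sys.argv)>6: dh=dh-360*np.sign(dh)
N=max(1,int(np.ceil(max(np.linalg.norm(e)/24,abs(dh)/4-.01))))
print("err",np.round(e,1),"dh %.1f rows %d"%(dh,N))
dp=[];yw=[]
for k in range(min(n,N)):
    a=np.radians(h);tx=np.array([np.cos(a),np.sin(a),0]);ty=np.array([np.sin(a),-np.cos(a),0])
    st=e/N;dp.append([round(float(st@tx)/25,2),round(float(st@ty)/25,2),round(-st[2]/25,2)]);yw.append(round(-dh/N/4,2));h+=dh/N
print(str(dp).replace(' ',''),yw)
E
python3 plan.py 518 326 130 77.7
```

```text
t 0.10 pos [280.5 613.5 204.8] h 65.4 w 93.9 F [ 0.4 -0.4 -0.3] tilt 0.07
err [ 237.5 -287.5  -74.8] dh 12.3 rows 16
[[-0.41,0.84,np.float64(0.19)],[-0.42,0.83,np.float64(0.19)],[-0.43,0.83,np.float64(0.19)],[-0.44,0.82,np.float64(0.19)],[-0.45,0.82,np.float64(0.19)]] [np.float64(-0.19), np.float64(-0.19), np.float64(-0.19), np.float64(-0.19), np.float64(-0.19)]
```

drive_tool(dp=[[-0.41,0.84,0.19],[-0.42,0.83,0.19],[-0.43,0.83,0.19],[-0.44,0.82,0.19],[-0.45,0.82,0.19]], yaw=[-0.19,-0.19,-0.19,-0.19,-0.19], jaw=[1,1,1,1,1], grip_force=40)

```text
time: 0.52
eef_pos: [351.5, 524.6, 178.6]
ee_rot: [0.82, 0.573, -0.002, -0.0]
wrist_force: [1.1, -0.7, 0.8]
width: 94.0
```

```bash
sed -i 's/-st\[2\]\/25/float(-st[2]\/25)/; s/round(-dh\/N\/4,2)/round(float(-dh\/N\/4),2)/' plan.py; python3 plan.py 518 326 130 77.7
```

```text
t 0.52 pos [351.5 524.6 178.6] h 69.9 w 94.0 F [ 1.1 -0.7  0.8] tilt 0.20
err [ 166.5 -198.6  -48.6] dh 7.8 rows 11
[[-0.47,0.82,0.18],[-0.48,0.81,0.18],[-0.49,0.8,0.18],[-0.5,0.8,0.18],[-0.51,0.79,0.18]] [-0.18, -0.18, -0.18, -0.18, -0.18]
```

drive_tool(dp=[[-0.48,0.82,0.18],[-0.49,0.82,0.18],[-0.5,0.81,0.18],[-0.51,0.8,0.18],[-0.52,0.8,0.18]], yaw=[-0.18,-0.18,-0.18,-0.18,-0.18], jaw=[1,1,1,1,1])

```text
time: 0.93
eef_pos: [429.7, 427.4, 153.4]
ee_rot: [0.8, 0.6, -0.003, 0.0]
wrist_force: [-0.5, 1.1, -0.2]
width: 94.5
```

drive_tool(dp=[[-0.53,0.79,0.18],[-0.54,0.78,0.18],[-0.55,0.77,0.18],[-0.55,0.77,0.18],[-0.55,0.77,0.18]], yaw=[-0.18,-0.18,-0.18,-0.18,-0.18], jaw=[1,1,1,1,1])

```text
time: 1.35
eef_pos: [508.5, 330.9, 128.5]
ee_rot: [0.78, 0.626, -0.004, 0.0]
wrist_force: [-0.2, -0.2, -0.1]
width: 94.1
```

```bash
python3 plan.py 518 326 130 77.7; python3 - <<'E'
from h import *
s=status.read_state();im,d=eyes.read_camera("wrist");P=pose("wrist",s)
cv2.imwrite("pics/w1.png",im[:,:,::-1]);np.savez("w1.npz",im=im,d=d)
z=cloud(P,d)[...,2]; m=((z>12)&(z<26)).astype(np.uint8)
k,l,st,_=cv2.connectedComponentsWithStats(m)
for i in range(1,k):
    if st[i,4]>1500: print(st[i],*rect(l==i,P,20))
E
```

```text
t 1.35 pos [508.5 330.9 128.5] h 77.6 w 94.1 F [-0.2 -0.2 -0.1] tilt 0.49
err [ 9.5 -4.9  1.5] dh 0.1 rows 1
[[-0.11,0.41,-0.06]] [-0.04]
[ 551    0   79  246 1547] [480.4 529.1] [160.1  47. ] -22.8 1547
[  274    76    90   268 21988] [499.6 327.8] [197.9  60.8] -12.37 21988
[  42  170  101  141 4672] [480.3 161.5] [109.7  25.7] 10.63 4672
```

View pics/w1.png

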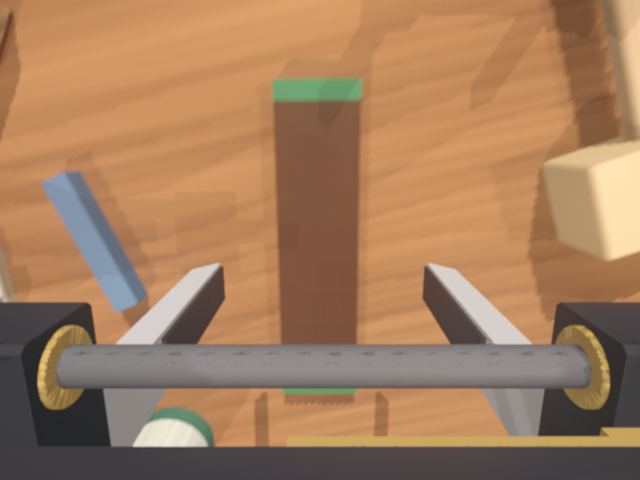

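```bash
python3 plan.py 519.5 324 20 77.7; python3 - <<'E'
from h import *
f=np.load("w1.npz")
E
```

```text
t 1.40 pos [511.6 326.  127.7] h 77.3 w 93.9 F [ 1.5 -5.9  0. ] tilt 0.57
err [   7.9   -2.  -107.7] dh 0.4 rows 5
[[-0.0,0.07,0.86],[-0.0,0.07,0.86],[-0.0,0.07,0.86],[-0.0,0.07,0.86],[-0.0,0.07,0.86]] [-0.02, -0.02, -0.02, -0.02, -0.02]
```

drive_tool(dp=[[0,0.07,0.86],[0,0.07,0.86],[0,0.07,0.86],[0,0.07,0.86],[0,0.07,0.8]], yaw=[0,0,0,0,0], jaw=[1,1,1,1,1])

```text
time: 1.82
eef_pos: [524.0, 320.9, 21.2]
ee_rot: [0.783, 0.622, -0.002, 0.002]
wrist_force: [0.2, -0.7, 0.1]
width: 93.6
```

```bash
python3 plan.py 519.5 324 3 77.7
```

```text
t 1.82 pos [524.  320.9  21.2] h 77.0 w 93.6 F [ 0.2 -0.7  0.1] tilt 0.29
err [ -4.5   3.1 -18.2] dh 0.7 rows 1
[[0.08,-0.2,0.73]] [-0.18]
```

drive_tool(dp=[[0.06,-0.12,0.4],[0.02,-0.05,0.3],[0,0,0]], yaw=[-0.18,0,0], jaw=[1,1,1])

```text
time: 2.07
eef_pos: [519.0, 322.8, 0.4]
ee_rot: [0.779, 0.627, -0.004, 0.002]
wrist_force: [-3.3, -8.1, 22.2]
width: 93.8
```

```bash
python3 plan.py 519.5 324 3 77.7
```

```text
t 2.07 pos [5.190e+02 3.228e+02 4.000e-01] h 77.7 w 93.8 F [-3.3 -8.1 22.2] tilt 0.49
err [0.5 1.2 2.6] dh -0.0 rows 1
[[0.05,0.01,-0.1]] [0.0]
```

drive_tool(dp=[[0,0,-0.14],[0,0,0],[0,0,0],[0,0,0],[0,0,0]], yaw=[0,0,0,0,0], jaw=[1,0,0,0,0])

```text
time: 2.48
eef_pos: [518.8, 324.7, 5.8]
ee_rot: [0.778, 0.628, -0.003, 0.002]
wrist_force: [-0.3, -0.2, 0.0]
width: 70.8
```

drive_tool(dp=[[0,0,0],[0,0,0],[0,0,0]], yaw=[0,0,0], jaw=[0,0,0])

```text
time: 2.73
eef_pos: [518.7, 324.8, 5.8]
ee_rot: [0.778, 0.628, -0.003, 0.002]
wrist_force: [-0.2, -0.4, 1.3]
width: 59.6
```

```bash
python3 plan.py 519.5 324 90 77.7
```

```text
t 2.73 pos [518.7 324.8   5.8] h 77.8 w 59.6 F [-0.2 -0.4  1.3] tilt 0.36
err [ 0.8 -0.8 84.2] dh -0.1 rows 4
[[-0.01,0.01,-0.84],[-0.01,0.01,-0.84],[-0.01,0.01,-0.84],[-0.01,0.01,-0.84]] [0.01, 0.01, 0.01, 0.01]
```

drive_tool(dp=[[0,0,-0.4],[0,0,-0.8],[0,0,-0.9],[0,0,-0.9],[0,0,-0.9]], yaw=[0,0,0,0,0], jaw=[0,0,0,0,0])

```text
time: 3.15
eef_pos: [515.7, 322.9, 103.4]
ee_rot: [0.778, 0.628, -0.008, 0.002]
wrist_force: [0.7, 0.1, -1.7]
width: 59.9
```

drive_tool(dp=[[0,0,-0.9],[0,0,-0.4],[0,0,0]], yaw=[0,0,0], jaw=[0,0,0])

```text
time: 3.4
eef_pos: [517.4, 324.1, 143.4]
ee_rot: [0.778, 0.628, -0.005, 0.002]
wrist_force: [1.2, 0.1, -2.0]
width: 59.7
```

```bash
python3 plan.py 585 4 130 83.6
```

```text
t 3.40 pos [517.4 324.1 143.4] h 77.8 w 59.7 F [ 1.2  0.1 -2. ] tilt 0.60
err [  67.6 -320.1  -13.4] dh 5.8 rows 14
[[-0.85,0.38,0.04],[-0.86,0.38,0.04],[-0.86,0.37,0.04],[-0.86,0.36,0.04],[-0.86,0.36,0.04]] [-0.1, -0.1, -0.1, -0.1, -0.1]
```

drive_tool(dp=[[-0.6,0.25,0],[-0.86,0.38,0],[-0.86,0.37,0],[-0.86,0.36,0],[-0.86,0.36,0]], yaw=[-0.1,-0.1,-0.1,-0.1,-0.1], jaw=[0,0,0,0,0])

```text
time: 3.82
eef_pos: [537.1, 218.8, 140.6]
ee_rot: [0.764, 0.645, -0.006, 0.0]
wrist_force: [1.2, 0.5, -0.9]
width: 59.4
```

drive_tool(dp=[[-0.86,0.35,0],[-0.86,0.35,0],[-0.87,0.34,0],[-0.87,0.34,0],[-0.87,0.33,0]], yaw=[-0.1,-0.1,-0.1,-0.1,-0.1], jaw=[0,0,0,0,0])

```text
time: 4.23
eef_pos: [560.3, 98.7, 135.5]
ee_rot: [0.751, 0.66, -0.009, -0.001]
wrist_force: [-0.5, -0.1, -1.8]
width: 59.9
```

```bash
python3 plan.py 585 4 130 83.6
```

```text
t 4.23 pos [560.3  98.7 135.5] h 82.6 w 59.9 F [-0.5 -0.1 -1.8] tilt 1.07
err [ 24.7 -94.7  -5.5] dh 1.0 rows 5
[[-0.73,0.29,0.04],[-0.73,0.29,0.04],[-0.73,0.29,0.04],[-0.73,0.29,0.04],[-0.73,0.28,0.04]] [-0.05, -0.05, -0.05, -0.05, -0.05]
```

drive_tool(dp=[[-0.75,0.29,0],[-0.75,0.28,0],[-0.75,0.28,0],[-0.5,0.2,0],[-0.3,0.1,0]], yaw=[-0.05,-0.05,-0.05,0,0], jaw=[0,0,0,0,0])

```text
time: 4.65
eef_pos: [577.0, 10.5, 130.3]
ee_rot: [0.749, 0.662, -0.013, -0.002]
wrist_force: [-0.0, 0.4, -2.1]
width: 59.7
```

drive_tool(dp=[[0,0,0],[0,0,0]], yaw=[0,0], jaw=[0,0])

```text
time: 4.82
eef_pos: [576.3, 8.6, 128.6]
ee_rot: [0.75, 0.661, -0.014, -0.003]
wrist_force: [0.0, 1.2, -1.3]
width: 59.9
```

```bash
python3 plan.py 585 4 55 83.6
cat > look.py <<'E'
import sys
from h import *
s=status.read_state();n=sys.argv[1];im,d=eyes.read_camera("wrist");P=pose("wrist",s)
cv2.imwrite(f"pics/{n}.png",im[:,:,::-1]);np.savez(n+".npz",im=im,d=d,pos=s["eef_pos"],rot=s["ee_rot"])
E
python3 look.py w2
```

```text
t 4.82 pos [576.3   8.6 128.6] h 82.8 w 59.9 F [ 0.   1.2 -1.3] tilt 1.63
err [  8.7  -4.6 -73.6] dh 0.8 rows 4
[[-0.04,0.09,0.74],[-0.04,0.09,0.74],[-0.04,0.09,0.74],[-0.04,0.09,0.74]] [-0.05, -0.05, -0.05, -0.05]
```

View pics/w2.png

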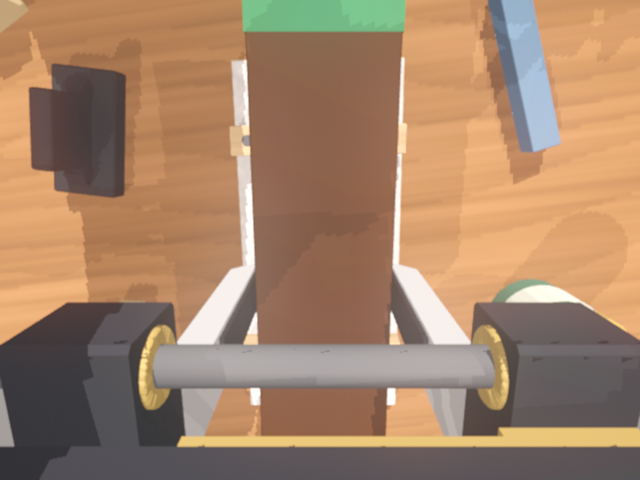

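drive_tool(dp=[[-0.05,0.12,0.5],[-0.05,0.12,0.7],[-0.05,0.12,0.7],[-0.03,0.1,0.5],[0,0,0.2]], yaw=[-0.05,-0.05,-0.05,-0.05,0], jaw=[0,0,0,0,0])

```text
time: 5.28
eef_pos: [586.5, 7.7, 59.0]
ee_rot: [0.742, 0.67, -0.012, -0.003]
wrist_force: [1.0, -0.5, -1.0]
width: 59.5
```

```bash
python3 plan.py 585 4 36 83.6
```

```text
t 5.28 pos [586.5   7.7  59. ] h 84.1 w 59.5 F [ 1.  -0.5 -1. ] tilt 1.44
err [ -1.5  -3.7 -23. ] dh -0.5 rows 1
[[-0.15,-0.04,0.92]] [0.13]
```

drive_tool(dp=[[-0.15,-0.02,0.3],[0,0,0.25],[0,0,0.2],[0,0,0]], yaw=[0.1,0,0,0], jaw=[0,0,0,0])

```text
time: 5.62
eef_pos: [584.1, 5.6, 36.8]
ee_rot: [0.744, 0.668, -0.013, -0.003]
wrist_force: [-1.6, -1.5, 1.8]
width: 59.8
```

```bash
python3 plan.py 585 4 36 83.6
```

```text
t 5.62 pos [584.1   5.6  36.8] h 83.8 w 59.8 F [-1.6 -1.5  1.8] tilt 1.53
err [ 0.9 -1.6 -0.8] dh -0.2 rows 1
[[-0.06,0.04,0.03]] [0.06]
```

Contact. Release, then lift.

drive_tool(dp=[[0,0,0.02],[0,0,0],[0,0,0],[0,0,0]], yaw=[0,0,0,0], jaw=[0.8,0.8,0.8,0.8])

```text
time: 5.95
eef_pos: [585.1, 5.9, 37.7]
ee_rot: [0.744, 0.668, -0.012, -0.003]
wrist_force: [-0.7, -0.1, -0.5]
width: 74.8
```

drive_tool(dp=[[0,0,-0.4],[0,0,-0.8],[0,0,-0.8],[0,0,-0.8],[0,0,-0.6]], yaw=[0,0,0,0,0], jaw=[0.8,0.8,0.8,0.8,0.8])

```text
time: 6.37
eef_pos: [585.4, 6.6, 126.7]
ee_rot: [0.744, 0.668, -0.013, -0.004]
wrist_force: [1.1, 0.2, 0.3]
width: 75.3
```

```bash
python3 plan.py 480 160.5 110 100.7; python3 look.py w3; python3 - <<'E'
from h import *
M=R.from_quat(status.read_state()["ee_rot"]).as_matrix();print(M.round(3))
E
```

```text
t 6.37 pos [585.4   6.6 126.7] h 83.8 w 75.3 F [1.1 0.2 0.3] tilt 1.60
err [-105.4  153.9  -16.7] dh 16.9 rows 8
[[0.71,-0.61,0.08],[0.73,-0.58,0.08],[0.75,-0.55,0.08],[0.77,-0.52,0.08],[0.79,-0.5,0.08]] [-0.53, -0.53, -0.53, -0.53, -0.53]
[[ 0.108  0.994 -0.022]
 [ 0.994 -0.108 -0.012]
 [-0.014 -0.02  -1.   ]]
```

View pics/w3.png

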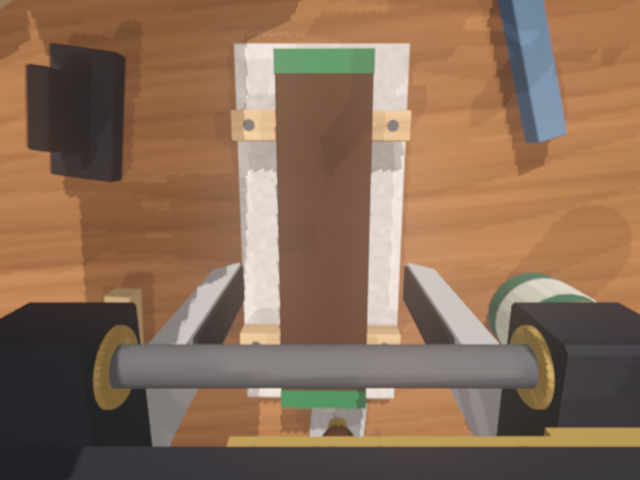

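```bash
python3 - <<'E'
from h import *
f=np.load("w3.npz");im=f["im"];d=f["d"]
P=pose("wrist",dict(eef_pos=f["pos"],ee_rot=f["rot"]))
# pixel reads: bearer near corners (z30): (232,110),(411,110),(411,140),(232,140); far
print("near bearer",px2w(P,[(232,111),(411,110),(411,140),(232,140)],30).mean(0)[:2])
print("far bearer ends",px2w(P,[(241,325),(400,325)],30)[:,:2])
q=px2w(P,[(275,49),(375,49),(367,408),(281,408)],40)[:,:2];print(q,q.mean(0))
print("len",np.linalg.norm(q[0]-q[3]),"wid",np.linalg.norm(q[0]-q[1]))
e=(q[2]+q[3]-q[0]-q[1]);print("ang",np.degrees(np.arctan2(e[1],e[0])))
W=cloud(P,d);print("z top",np.median(W[90:250,290:360,2]),np.median(W[60:70,290:360,2]),np.median(W[250:330,300:360,2]))
E
```

```text
near bearer [509.26802516  10.85724854]
far bearer ends [[645.84944058 -64.22904822]
 [657.71368494  53.32342245]]
[[461.00751495 -12.58115282]
 [467.92526881  49.18907363]
 [717.0608639   22.84779905]
 [710.83558917 -41.38514256]] [589.20730921   4.51764433]
len 251.48307397063388 wid 62.156384984401434
ang -6.306711696749552
z top 50.08776227257471 50.45503273769606 50.09260148891471
```

drive_tool(dp=[[0.71,-0.61,0],[0.73,-0.58,0],[0.75,-0.55,0],[0.77,-0.52,0],[0.79,-0.5,0]], yaw=[-0.53,-0.53,-0.53,-0.53,-0.53], jaw=[0.6,0.6,0.6,0.6,0.6])

```text
time: 6.83
eef_pos: [520.9, 103.5, 134.9]
ee_rot: [0.678, 0.735, -0.009, -0.001]
wrist_force: [1.6, -0.3, 0.8]
width: 56.5
```

```bash
python3 plan.py 480 160.5 110 100.7
```

```text
t 6.83 pos [520.9 103.5 134.9] h 94.6 w 56.5 F [ 1.6 -0.3  0.8] tilt 1.04
err [-40.9  57.  -24.9] dh 6.1 rows 4
[[0.6,-0.36,0.25],[0.61,-0.35,0.25],[0.62,-0.33,0.25],[0.63,-0.31,0.25]] [-0.38, -0.38, -0.38, -0.38]
```

drive_tool(dp=[[0.6,-0.36,0.25],[0.61,-0.35,0.25],[0.5,-0.3,0.25],[0.3,-0.16,0.25],[0,0,0]], yaw=[-0.38,-0.38,-0.38,-0.3,0], jaw=[0.6,0.6,0.6,0.6,0.6])

```text
time: 7.25
eef_pos: [478.8, 158.3, 108.1]
ee_rot: [0.633, 0.774, -0.008, -0.002]
wrist_force: [0.5, 0.4, -0.7]
width: 56.6
```

drive_tool(dp=[[0,0,0]], yaw=[0], jaw=[0.6])

```text
time: 7.33
eef_pos: [478.5, 158.2, 107.6]
ee_rot: [0.633, 0.774, -0.009, -0.002]
wrist_force: [0.4, -0.2, -0.4]
width: 56.4
```

```bash
python3 plan.py 480 160.5 25 100.7; python3 look.py w4;python3 - <<'E'
from h import *
f=np.load("w4.npz");im=f["im"];d=f["d"];P=pose("wrist",dict(eef_pos=f["pos"],ee_rot=f["rot"]))
hsv=cv2.cvtColor(im,cv2.COLOR_RGB2HSV);m=((hsv[...,0]>95)&(hsv[...,0]<125)&(hsv[...,1]>60)).astype(np.uint8)
k,l,s,_=cv2.connectedComponentsWithStats(m);W=cloud(P,d)
for i in range(1,k):
    if s[i,4]>800: print(s[i],*rect(l==i,P,20),np.median(W[...,2][l==i]))
E
```

```text
t 7.33 pos [478.5 158.2 107.6] h 101.4 w 56.4 F [ 0.4 -0.2 -0.4] tilt 1.04
err [  1.5   2.3 -82.6] dh -0.7 rows 4
[[0.02,0.02,0.83],[0.02,0.02,0.83],[0.02,0.02,0.83],[0.02,0.02,0.83]] [0.05, 0.05, 0.05, 0.05]
```

View pics/w4.png

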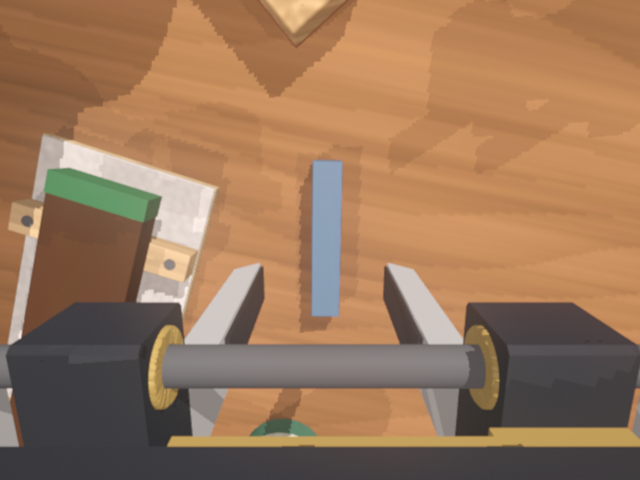

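```bash
python3 - <<'E'
from h import *
f=np.load("w4.npz");im=f["im"];d=f["d"];P=pose("wrist",dict(eef_pos=f["pos"],ee_rot=f["rot"]))
print(im[240,327],cv2.cvtColor(im,cv2.COLOR_RGB2HSV)[240,327])
q=px2w(P,[(312,160),(341,160),(338,317),(312,316)],20)[:,:2];print(q.mean(0),np.linalg.norm(q[0]-q[3]),np.linalg.norm(q[0]-q[1]));e=q[2]+q[3]-q[0]-q[1];print(np.degrees(np.arctan2(e[1],e[0])))
print(np.median(cloud(P,d)[180:300,318:335,2]))
q=px2w(P,[(46,193),(158,218),(160,197),(62,170)],40)[:,:2];print("walnut near end",q)
E
```

```text
[141 161 182] [105  57 182]
[480.41285992 158.24640357] 109.93995905613966 19.06633561509833
10.971464374707024
20.042316640733702
walnut near end [[480.11797378 -19.5603787 ]
 [481.90032216  50.82831773]
 [468.40841834  50.56640722]
 [463.8386945  -10.61017167]]
```

drive_tool(dp=[[0,0.02,0.8],[0,0.02,0.85],[0,0.02,0.85],[0,0.02,0.85],[0,0,0.4]], yaw=[0.08,0.04,0,0,0], jaw=[0.6,0.6,0.6,0.6,0.6])

```text
time: 7.8
eef_pos: [485.8, 154.2, 13.6]
ee_rot: [0.64, 0.768, -0.006, 0.0]
wrist_force: [-0.8, -0.0, -0.2]
width: 56.6
```

drive_tool(dp=[[0,0,0]], yaw=[0], jaw=[0.6])

```text
time: 7.88
eef_pos: [485.3, 152.9, 11.9]
ee_rot: [0.641, 0.768, -0.007, 0.0]
wrist_force: [-0.0, 0.2, -0.7]
width: 56.5
```

```bash
python3 plan.py 480.4 158.4 4 101
```

```text
t 7.88 pos [485.3 152.9  11.9] h 100.3 w 56.5 F [-0.   0.2 -0.7] tilt 0.80
err [-4.9  5.5 -7.9] dh 0.7 rows 1
[[0.25,-0.15,0.32]] [-0.18]
```

drive_tool(dp=[[0.2,-0.15,0.15],[0.05,0,0.1],[0,0,0]], yaw=[-0.15,0,0], jaw=[0.6,0.6,0.6])

```text
time: 8.13
eef_pos: [481.4, 157.7, 6.5]
ee_rot: [0.638, 0.77, -0.007, 0.0]
wrist_force: [-0.3, 0.3, -0.3]
width: 56.5
```

```bash
python3 plan.py 480.4 158.4 4 101
```

```text
t 8.13 pos [481.4 157.7   6.5] h 100.8 w 56.5 F [-0.3  0.3 -0.3] tilt 0.78
err [-1.   0.7 -2.5] dh 0.2 rows 1
[[0.03,-0.04,0.1]] [-0.05]
```

Good. Close and lift.

drive_tool(dp=[[0,0,0.05],[0,0,0],[0,0,0],[0,0,0],[0,0,0]], yaw=[0,0,0,0,0], jaw=[0,0,0,0,0], grip_force=25)

```text
time: 8.55
eef_pos: [483.0, 158.8, 7.9]
ee_rot: [0.637, 0.771, -0.005, 0.001]
wrist_force: [0.2, 0.2, -1.0]
width: 26.8
```

drive_tool(dp=[[0,0,0],[0,0,0]], yaw=[0,0], jaw=[0,0])

```text
time: 8.72
eef_pos: [483.2, 158.9, 8.2]
ee_rot: [0.637, 0.771, -0.004, 0.001]
wrist_force: [-0.4, -0.8, -1.1]
width: 19.7
```

drive_tool(dp=[[0,0,-0.4],[0,0,-0.8],[0,0,-0.9],[0,0,-0.9],[0,0,-0.6]], yaw=[0,0,0,0,0], jaw=[0,0,0,0,0])

```text
time: 9.13
eef_pos: [481.0, 158.3, 100.7]
ee_rot: [0.637, 0.77, -0.008, -0.0]
wrist_force: [1.3, 0.3, -0.8]
width: 19.8
```

```bash
python3 plan.py 505.5 13 110 -6.4; python3 - <<'E'
from h import *
im,d=eyes.read_camera("top");P=pose("top");np.savez("top1.npz",im=im,d=d)
cv2.imwrite("pics/top1.png",cv2.resize(im[60:270,140:460],None,fx=2.5,fy=2.5)[:,:,::-1])
W=cloud(P,d);z=W[...,2]
m=np.zeros(d.shape,np.uint8);m[110:255,265:340]=((z>34)&(z<46))[110:255,265:340]
k,l,s,_=cv2.connectedComponentsWithStats(m)
for i in range(1,k):
    if s[i,4]>50: print(s[i],*rect(l==i,P,40),np.median(z[l==i]))
E
```

```text
t 9.13 pos [481.  158.3 100.7] h 100.8 w 19.8 F [ 1.3  0.3 -0.8] tilt 0.91
err [  24.5 -145.3    9.3] dh -107.2 rows 27
[[-0.22,-0.0,-0.01],[-0.22,0.01,-0.01],[-0.22,0.03,-0.01],[-0.21,0.04,-0.01],[-0.21,0.06,-0.01]] [0.99, 0.99, 0.99, 0.99, 0.99]
[298 125   9  10  67] [747.  -1.] [24.5 20.6] -0.58 67 38.84818087451572
```

View pics/top1.png

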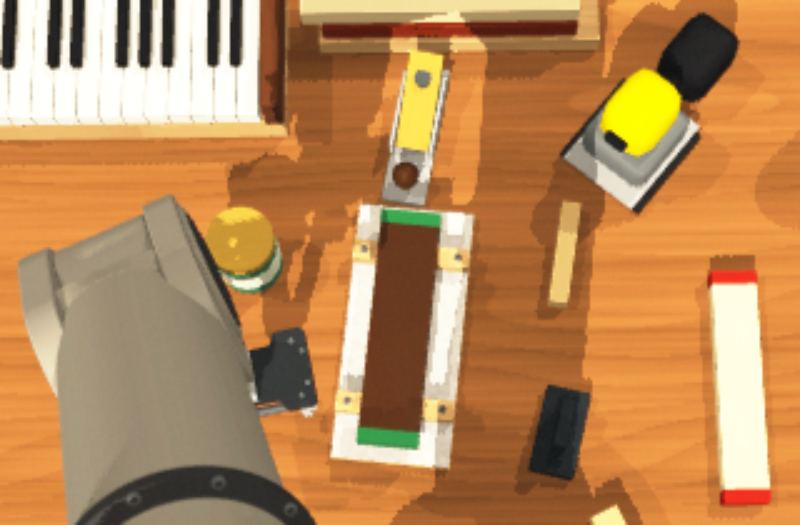

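```bash
python3 - <<'E'
from h import *
P=pose("top");f=np.load("top1.npz");d=f["d"];z=cloud(P,d)[...,2]
print("z",np.median(z[150:220,285:310]), np.median(z[170:200,290:306]))
g=lambda L:[(140+a/2.5-.3,60+b/2.5-.3) for a,b in L]
def rp(n,L,h):
    q=px2w(P,g(L),h)[:,:2];e=q[2]+q[3]-q[0]-q[1];print(n,q.mean(0).round(1),"L",np.linalg.norm(e)/2,"W",np.linalg.norm(q[0]-q[1]),np.degrees(np.arctan2(e[1],e[0])))
rp("walnut",[(357,443),(418,448),(441,212),(384,208)],40)
rp("board",[(331,458),(448,468),(473,213),(360,206)],12)
E
```

```text
z 47.79806978627971 48.109745434682054
walnut [586.4   5.9] L 245.64928443790208 W 60.45654580740754 -6.313828324865074
board [585.5   3.9] L 269.91355970548324 W 118.38016424238383 -6.367241070165053
```

```bash
python3 plan.py 505.5 13 110 -6.4 10
```

```text
t 9.18 pos [482.3 158.8 103. ] h 100.8 w 19.9 F [1.5 0.7 3.2] tilt 0.75
err [  23.2 -145.8    7. ] dh -107.2 rows 27
[[-0.22,-0.01,-0.01],[-0.22,0.01,-0.01],[-0.22,0.02,-0.01],[-0.22,0.04,-0.01],[-0.21,0.05,-0.01],[-0.21,0.07,-0.01],[-0.2,0.08,-0.01],[-0.2,0.1,-0.01],[-0.19,0.11,-0.01],[-0.18,0.12,-0.01]] [0.99, 0.99, 0.99, 0.99, 0.99, 0.99, 0.99, 0.99, 0.99, 0.99]
```

drive_tool(dp=[[-0.22,0,-0.05],[-0.22,0.01,-0.05],[-0.22,0.02,-0.05],[-0.22,0.04,-0.05],[-0.21,0.05,-0.05]], yaw=[1,1,1,1,1], jaw=[0,0,0,0,0])

```text
time: 9.6
eef_pos: [487.6, 132.3, 115.2]
ee_rot: [0.765, 0.644, -0.003, 0.002]
wrist_force: [0.0, 0.1, -0.6]
width: 19.4
```

drive_tool(dp=[[-0.21,0.07,-0.02],[-0.2,0.08,-0.02],[-0.2,0.1,-0.02],[-0.19,0.11,-0.02],[-0.18,0.12,-0.02]], yaw=[1,1,1,1,1], jaw=[0,0,0,0,0])

```text
time: 10.02
eef_pos: [491.3, 103.7, 121.0]
ee_rot: [0.87, 0.493, -0.002, 0.002]
wrist_force: [0.7, 0.1, 0.4]
width: 19.8
```

```bash
python3 plan.py 505.5 13 110 -6.4 10
```

```text
t 10.02 pos [491.3 103.7 121. ] h 59.1 w 19.8 F [0.7 0.1 0.4] tilt 0.33
err [ 14.2 -90.7 -11. ] dh -65.5 rows 17
[[-0.17,0.14,0.03],[-0.16,0.15,0.03],[-0.15,0.16,0.03],[-0.13,0.17,0.03],[-0.12,0.18,0.03],[-0.11,0.19,0.03],[-0.1,0.19,0.03],[-0.09,0.2,0.03],[-0.07,0.2,0.03],[-0.06,0.21,0.03]] [0.96, 0.96, 0.96, 0.96, 0.96, 0.96, 0.96, 0.96, 0.96, 0.96]
```

drive_tool(dp=[[-0.17,0.14,0.03],[-0.16,0.15,0.03],[-0.15,0.16,0.03],[-0.13,0.17,0.03],[-0.12,0.18,0.03]], yaw=[0.97,0.97,0.97,0.97,0.97], jaw=[0,0,0,0,0])

```text
time: 10.43
eef_pos: [495.2, 75.4, 120.2]
ee_rot: [0.944, 0.331, -0.001, 0.002]
wrist_force: [-0.2, 0.1, 0.7]
width: 19.3
```

drive_tool(dp=[[-0.11,0.19,0.03],[-0.1,0.19,0.03],[-0.09,0.2,0.03],[-0.07,0.2,0.03],[-0.06,0.21,0.03]], yaw=[0.97,0.97,0.97,0.97,0.97], jaw=[0,0,0,0,0])

```text
time: 10.85
eef_pos: [498.3, 47.3, 118.9]
ee_rot: [0.987, 0.159, 0.0, 0.001]
wrist_force: [-0.6, -0.1, 0.2]
width: 20.0
```

```bash
python3 plan.py 505.5 13 100 -6.4 10
```

```text
t 10.85 pos [498.3  47.3 118.9] h 18.3 w 20.0 F [-0.6 -0.1  0.2] tilt 0.11
err [  7.2 -34.3 -18.9] dh -24.7 rows 7
[[-0.02,0.2,0.11],[-0.01,0.2,0.11],[0.0,0.2,0.11],[0.01,0.2,0.11],[0.03,0.2,0.11],[0.04,0.2,0.11],[0.05,0.19,0.11]] [0.88, 0.88, 0.88, 0.88, 0.88, 0.88, 0.88]
```

drive_tool(dp=[[-0.02,0.2,0.11],[-0.01,0.2,0.11],[0,0.2,0.11],[0.01,0.2,0.11],[0.03,0.2,0.11]], yaw=[0.9,0.9,0.9,0.9,0.9], jaw=[0,0,0,0,0])

```text
time: 11.27
eef_pos: [503.2, 21.7, 107.6]
ee_rot: [1.0, -0.006, 0.001, -0.0]
wrist_force: [-0.7, -0.0, -1.4]
width: 20.2
```

drive_tool(dp=[[0.04,0.2,0.1],[0.04,0.1,0.1],[0,0,0],[0,0,0]], yaw=[0.9,0.7,0,0], jaw=[0,0,0,0])

```text
time: 11.6
eef_pos: [504.5, 13.0, 103.7]
ee_rot: [0.998, -0.067, 0.001, -0.001]
wrist_force: [0.5, -0.1, -0.1]
width: 19.6
```

```bash
python3 plan.py 505.5 13 70 -6.4 10;python3 look.py w5
```

```text
t 11.60 pos [504.5  13.  103.7] h -7.7 w 19.6 F [ 0.5 -0.1 -0.1] tilt 0.16
err [  1.   -0.  -33.7] dh 1.3 rows 2
[[0.02,-0.0,0.67],[0.02,-0.0,0.67]] [-0.16, -0.16]
```

View pics/w5.png

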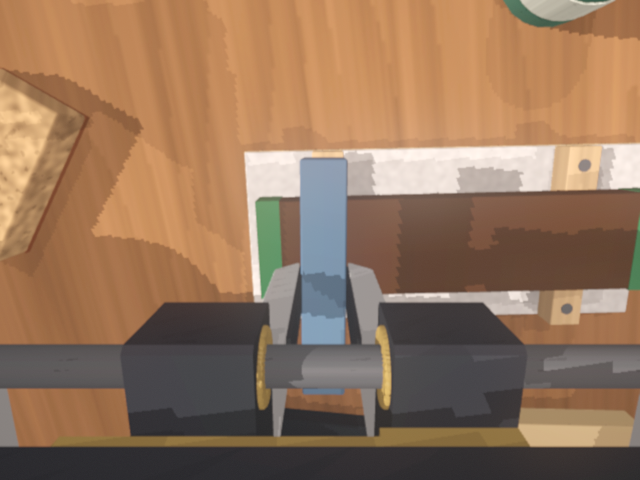

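drive_tool(dp=[[0.02,0,0.5],[0.02,0,0.6],[0,0,0.4],[0,0,0.1],[0,0,0]], yaw=[-0.15,-0.15,0,0,0], jaw=[0,0,0,0,0])

```text
time: 12.07
eef_pos: [506.5, 14.7, 64.2]
ee_rot: [0.999, -0.052, 0.002, -0.002]
wrist_force: [-0.0, -0.9, -0.1]
width: 19.7
```

```bash
python3 plan.py 505.5 13 58 -6.4 10
```

```text
t 12.07 pos [506.5  14.7  64.2] h -5.9 w 19.7 F [-0.  -0.9 -0.1] tilt 0.35
err [-1.  -1.7 -6.2] dh -0.5 rows 1
[[-0.03,0.07,0.25]] [0.11]
```

drive_tool(dp=[[-0.03,0.07,0.12],[0,0,0.1],[0,0,0.05],[0,0,0]], yaw=[0.1,0,0,0], jaw=[0,0,0,0])

```text
time: 12.4
eef_pos: [506.0, 13.1, 58.3]
ee_rot: [0.998, -0.056, 0.002, -0.003]
wrist_force: [-1.0, -0.4, -0.9]
width: 19.6
```

```bash
python3 plan.py 505.5 13 58 -6.4 10
```

```text
t 12.40 pos [506.   13.1  58.3] h -6.4 w 19.6 F [-1.  -0.4 -0.9] tilt 0.41
err [-0.5 -0.1 -0.3] dh -0.0 rows 1
[[-0.02,0.01,0.01]] [0.01]
```

Nearly in contact; a touch more, then open and rise.

drive_tool(dp=[[0,0,0.05],[0,0,0],[0,0,0],[0,0,0],[0,0,0]], yaw=[0,0,0,0,0], jaw=[0,0.5,0.5,0.5,0.5])

```text
time: 12.82
eef_pos: [507.0, 13.2, 58.6]
ee_rot: [0.998, -0.056, 0.004, -0.003]
wrist_force: [0.2, -0.1, 0.1]
width: 42.8
```

drive_tool(dp=[[0,0,-0.3],[0,0,-0.6],[0,0,-0.8],[0,0,-0.8],[0,0,-0.4]], yaw=[0,0,0,0,0], jaw=[0.5,0.5,0.5,0.5,0.5])

```text
time: 13.23
eef_pos: [504.7, 11.9, 133.2]
ee_rot: [0.998, -0.056, 0.001, -0.002]
wrist_force: [1.2, -0.4, 0.9]
width: 46.8
```

```bash
python3 look.py w6;python3 plan.py 666 -163.5 115 80.5 10; 
```

```text
t 13.28 pos [505.4  12.  134.2] h -6.4 w 46.8 F [ 2.1 -0.6  2.5] tilt 0.35
err [ 160.6 -175.5  -19.2] dh 86.9 rows 22
[[0.33,0.28,0.03],[0.31,0.31,0.03],[0.28,0.33,0.03],[0.26,0.35,0.03],[0.24,0.36,0.03],[0.21,0.38,0.03],[0.18,0.39,0.03],[0.16,0.4,0.03],[0.13,0.41,0.03],[0.1,0.42,0.03]] [-0.99, -0.99, -0.99, -0.99, -0.99, -0.99, -0.99, -0.99, -0.99, -0.99]
```

View pics/w6.png

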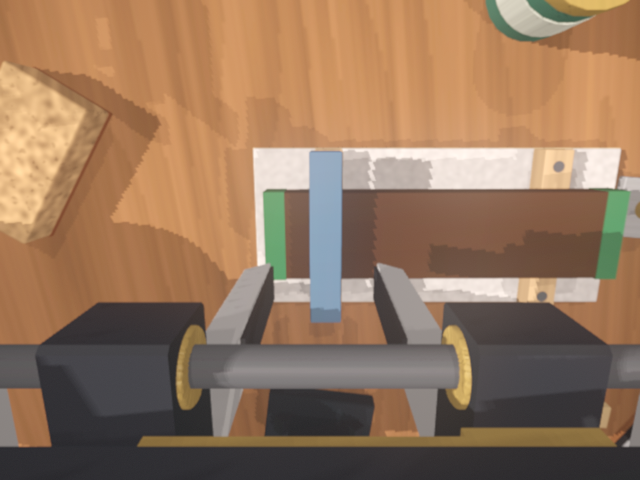

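drive_tool(dp=[[0.33,0.28,0],[0.31,0.31,0],[0.28,0.33,0],[0.26,0.35,0],[0.24,0.36,0]], yaw=[-1,-1,-1,-1,-1], jaw=[0.6,0.6,0.6,0.6,0.6])

```text
time: 13.7
eef_pos: [543.1, -26.1, 135.2]
ee_rot: [0.992, 0.127, 0.004, -0.003]
wrist_force: [-0.3, 0.1, -0.5]
width: 56.7
```

drive_tool(dp=[[0.21,0.38,0],[0.18,0.39,0],[0.16,0.4,0],[0.13,0.41,0],[0.1,0.42,0]], yaw=[-1,-1,-1,-1,-1], jaw=[0.6,0.6,0.6,0.6,0.6])

```text
time: 14.12
eef_pos: [581.6, -66.2, 133.2]
ee_rot: [0.952, 0.306, 0.003, -0.003]
wrist_force: [-0.0, -0.6, -0.1]
width: 56.4
```

```bash
python3 plan.py 666 -163.5 115 80.5 10; 
```

```text
t 14.12 pos [581.6 -66.2 133.2] h 35.6 w 56.4 F [-0.  -0.6 -0.1] tilt 0.51
err [ 84.4 -97.3 -18.2] dh 44.9 rows 12
[[0.04,0.43,0.06],[0.01,0.43,0.06],[-0.02,0.43,0.06],[-0.04,0.43,0.06],[-0.07,0.42,0.06],[-0.1,0.42,0.06],[-0.13,0.41,0.06],[-0.15,0.4,0.06],[-0.18,0.39,0.06],[-0.2,0.38,0.06]] [-0.93, -0.93, -0.93, -0.93, -0.93, -0.93, -0.93, -0.93, -0.93, -0.93]
```

drive_tool(dp=[[0.04,0.43,0.06],[0.01,0.43,0.06],[-0.02,0.43,0.06],[-0.04,0.43,0.06],[-0.07,0.42,0.06]], yaw=[-0.95,-0.95,-0.95,-0.95,-0.95], jaw=[0.6,0.6,0.6,0.6,0.6])

```text
time: 14.53
eef_pos: [618.2, -108.0, 123.1]
ee_rot: [0.884, 0.467, 0.003, -0.003]
wrist_force: [-0.4, -0.5, 0.5]
width: 56.4
```

drive_tool(dp=[[-0.1,0.42,0.06],[-0.13,0.41,0.06],[-0.15,0.4,0.06],[-0.18,0.39,0.06],[-0.2,0.3,0.06]], yaw=[-0.95,-0.95,-0.95,-0.95,-0.95], jaw=[0.6,0.6,0.6,0.6,0.6])

```text
time: 14.95
eef_pos: [653.7, -148.3, 112.1]
ee_rot: [0.79, 0.613, 0.003, -0.004]
wrist_force: [-0.3, 1.0, 0.1]
width: 56.4
```

```bash
python3 plan.py 666 -163.5 105 80.5 10; 
```

```text
t 14.95 pos [ 653.7 -148.3  112.1] h 75.7 w 56.4 F [-0.3  1.   0.1] tilt 0.55
err [ 12.3 -15.2  -7.1] dh 4.8 rows 2
[[-0.23,0.31,0.14],[-0.25,0.3,0.14]] [-0.6, -0.6]
```

drive_tool(dp=[[-0.2,0.25,0.1],[-0.2,0.15,0.1],[0,0,0],[0,0,0]], yaw=[-0.6,-0.4,0,0], jaw=[0.6,0.6,0.6,0.6])

```text
time: 15.28
eef_pos: [661.2, -162.5, 104.0]
ee_rot: [0.766, 0.643, 0.002, -0.005]
wrist_force: [-0.7, 0.2, 0.7]
width: 56.5
```

```bash
python3 look.py w7;python3 plan.py 666 -163.5 105 80.5 10; 
```

```text
t 15.33 pos [ 661.  -162.5  104. ] h 80.0 w 56.5 F [-0.5 -0.4 -0.3] tilt 0.59
err [ 5. -1.  1.] dh 0.5 rows 1
[[-0.01,0.2,-0.04]] [-0.13]
```

View pics/w7.png

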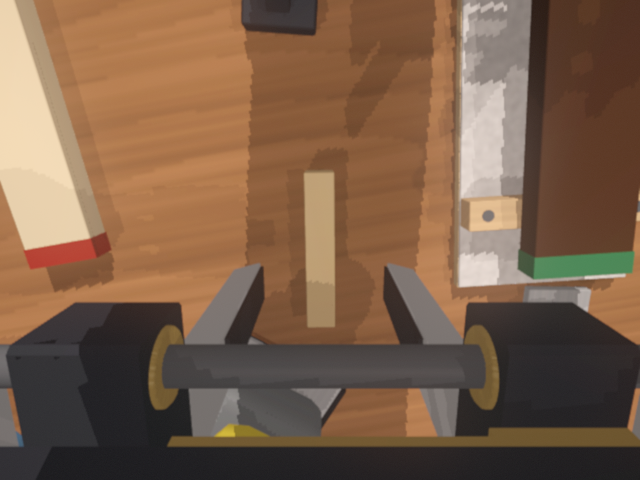

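```bash
python3 - <<'E'
from h import *
f=np.load("w7.npz");d=f["d"];P=pose("wrist",dict(eef_pos=f["pos"],ee_rot=f["rot"]))
def rp(n,L,h):
    q=px2w(P,L,h)[:,:2];e=q[2]+q[3]-q[0]-q[1];print(n,q.mean(0).round(1),"L",np.linalg.norm(e)/2,"W",np.linalg.norm(q[0]-q[1]),np.degrees(np.arctan2(e[1],e[0])))
rp("beech",[(304,172),(334,171),(335,327),(307,327)],20)
W=cloud(P,d);print(W[250,320],W[432,250],W[400,280],W[340,255])
E
```

```text
beech [ 670.9 -166.7] L 109.84510400195397 W 19.545926432551553 -9.40361944357201
[ 668.83973051 -166.36234371   20.42037793] [ 753.93289896 -223.16179234   80.65525227] [ 759.99644594 -209.92966138   45.91795008] [ 727.54141709 -224.54047932   18.07568146]
```

drive_tool(dp=[[0.05,0.3,0.7],[0.06,0.1,0.8],[0,0,0.8],[0,0,0.8],[0,0,0.4]], yaw=[-0.13,0,0,0,0], jaw=[0.6,0.6,0.6,0.6,0.6])

```text
time: 15.75
eef_pos: [673.5, -158.0, 17.4]
ee_rot: [0.764, 0.645, 0.005, -0.003]
wrist_force: [-0.3, 0.6, -0.8]
width: 56.4
```

drive_tool(dp=[[0,0,0]], yaw=[0], jaw=[0.6])

```text
time: 15.83
eef_pos: [672.3, -157.2, 15.4]
ee_rot: [0.764, 0.645, 0.004, -0.004]
wrist_force: [-0.5, 0.3, 1.0]
width: 56.2
```

```bash
python3 plan.py 669.5 -166 6 80.5 10; 
```

```text
t 15.83 pos [ 672.3 -157.2   15.4] h 80.3 w 56.2 F [-0.5  0.3  1. ] tilt 0.61
err [-2.8 -8.8 -9.4] dh 0.2 rows 1
[[-0.37,-0.05,0.38]] [-0.04]
```

drive_tool(dp=[[-0.35,-0.05,0.15],[-0.05,0,0.15],[0,0,0]], yaw=[0,0,0], jaw=[0.6,0.6,0.6])

```text
time: 16.08
eef_pos: [669.7, -167.0, 9.0]
ee_rot: [0.764, 0.645, 0.004, -0.003]
wrist_force: [-0.3, 0.2, -0.4]
width: 55.9
```

```bash
python3 plan.py 669.5 -166 6 80.5 10; 
```

```text
t 16.08 pos [ 669.7 -167.     9. ] h 80.3 w 55.9 F [-0.3  0.2 -0.4] tilt 0.60
err [-0.2  1.  -3. ] dh 0.2 rows 1
[[0.04,-0.01,0.12]] [-0.04]
```

drive_tool(dp=[[0,0,0.14],[0,0,0.04],[0,0,0],[0,0,0],[0,0,0]], yaw=[0,0,0,0,0], jaw=[0.6,0,0,0,0])

```text
time: 16.5
eef_pos: [671.1, -168.1, 7.0]
ee_rot: [0.765, 0.644, 0.005, -0.002]
wrist_force: [0.5, 0.1, -0.2]
width: 33.6
```

drive_tool(dp=[[0,0,0],[0,0,0],[0,0,0]], yaw=[0,0,0], jaw=[0,0,0])

```text
time: 16.75
eef_pos: [671.4, -167.8, 7.5]
ee_rot: [0.764, 0.645, 0.006, -0.002]
wrist_force: [-0.1, 0.2, -0.3]
width: 19.8
```

drive_tool(dp=[[0,0,-0.4],[0,0,-0.8],[0,0,-0.9],[0,0,-0.9],[0,0,-0.6]], yaw=[0,0,0,0,0], jaw=[0,0,0,0,0])

```text
time: 17.17
eef_pos: [668.2, -168.1, 99.0]
ee_rot: [0.764, 0.645, 0.003, -0.004]
wrist_force: [0.1, -0.7, 0.5]
width: 19.8
```

drive_tool(dp=[[0,0,-0.6],[0,0,-0.3]], yaw=[0,0], jaw=[0,0])

```text
time: 17.33
eef_pos: [669.1, -168.7, 126.3]
ee_rot: [0.765, 0.645, 0.004, -0.003]
wrist_force: [0.5, -0.4, -0.2]
width: 19.4
```

```bash
python3 plan.py 664.5 -5 120 -6.4 10; 
```

```text
t 17.33 pos [ 669.1 -168.7  126.3] h 80.3 w 19.4 F [ 0.5 -0.4 -0.2] tilt 0.61
err [ -4.6 163.7  -6.3] dh -86.7 rows 22
[[0.29,-0.06,0.01],[0.29,-0.08,0.01],[0.28,-0.1,0.01],[0.27,-0.12,0.01],[0.27,-0.14,0.01],[0.26,-0.15,0.01],[0.24,-0.17,0.01],[0.23,-0.19,0.01],[0.22,-0.2,0.01],[0.2,-0.22,0.01]] [0.98, 0.98, 0.98, 0.98, 0.98, 0.98, 0.98, 0.98, 0.98, 0.98]
```

drive_tool(dp=[[0.29,-0.06,0],[0.29,-0.08,0],[0.28,-0.1,0],[0.27,-0.12,0],[0.27,-0.14,0]], yaw=[1,1,1,1,1], jaw=[0,0,0,0,0])

```text
time: 17.75
eef_pos: [668.7, -133.3, 132.0]
ee_rot: [0.869, 0.495, 0.006, -0.002]
wrist_force: [-0.8, 0.0, -1.0]
width: 19.4
```

drive_tool(dp=[[0.26,-0.15,0],[0.24,-0.17,0],[0.23,-0.19,0],[0.22,-0.2,0],[0.2,-0.22,0]], yaw=[1,1,1,1,1], jaw=[0,0,0,0,0])

```text
time: 18.17
eef_pos: [667.9, -94.1, 133.1]
ee_rot: [0.945, 0.328, 0.005, -0.003]
wrist_force: [0.4, 0.2, -0.8]
width: 19.8
```

```bash
python3 plan.py 664.5 -5 115 -6.4 10; 
```

```text
t 18.17 pos [667.9 -94.1 133.1] h 38.3 w 19.8 F [ 0.4  0.2 -0.8] tilt 0.70
err [ -3.4  89.1 -18.1] dh -44.7 rows 12
[[0.18,-0.24,0.06],[0.16,-0.25,0.06],[0.14,-0.26,0.06],[0.13,-0.27,0.06],[0.11,-0.28,0.06],[0.09,-0.28,0.06],[0.07,-0.29,0.06],[0.05,-0.29,0.06],[0.03,-0.3,0.06],[0.01,-0.3,0.06]] [0.93, 0.93, 0.93, 0.93, 0.93, 0.93, 0.93, 0.93, 0.93, 0.93]
```

drive_tool(dp=[[0.18,-0.24,0.06],[0.16,-0.25,0.06],[0.14,-0.26,0.06],[0.13,-0.27,0.06],[0.11,-0.28,0.06]], yaw=[0.95,0.95,0.95,0.95,0.95], jaw=[0,0,0,0,0])

```text
time: 18.58
eef_pos: [666.4, -54.5, 126.8]
ee_rot: [0.987, 0.159, 0.004, -0.004]
wrist_force: [0.6, 0.2, -0.2]
width: 19.7
```

drive_tool(dp=[[0.09,-0.28,0.06],[0.07,-0.29,0.06],[0.05,-0.29,0.06],[0.03,-0.3,0.06],[0.01,-0.25,0.06]], yaw=[0.95,0.95,0.95,0.95,0.95], jaw=[0,0,0,0,0])

```text
time: 19.0
eef_pos: [665.3, -15.8, 119.9]
ee_rot: [1.0, -0.014, 0.003, -0.006]
wrist_force: [-0.0, -0.3, 0.1]
width: 19.5
```

```bash
python3 plan.py 664.5 -5 105 -6.4 10; 
```

```text
t 19.00 pos [665.3 -15.8 119.9] h -1.6 w 19.5 F [-0.  -0.3  0.1] tilt 0.73
err [ -0.8  10.8 -14.9] dh -4.8 rows 2
[[-0.02,-0.22,0.3],[-0.03,-0.22,0.3]] [0.59, 0.59]
```

drive_tool(dp=[[-0.02,-0.15,0.3],[-0.03,-0.1,0.3],[0,0,0],[0,0,0]], yaw=[0.55,0.3,0,0], jaw=[0,0,0,0])

```text
time: 19.33
eef_pos: [664.0, -6.6, 104.2]
ee_rot: [0.999, -0.046, 0.002, -0.006]
wrist_force: [-0.6, 1.0, -0.3]
width: 19.3
```

```bash
python3 look.py w8; python3 plan.py 664.5 -5 70 -6.4 10; 
```

```text
t 19.38 pos [663.9  -6.6 104.2] h -5.2 w 19.6 F [ 1.2 -0.1 -0.7] tilt 0.74
err [  0.6   1.6 -34.2] dh -1.2 rows 2
[[0.01,-0.03,0.68],[0.01,-0.03,0.68]] [0.15, 0.15]
```

View pics/w8.png

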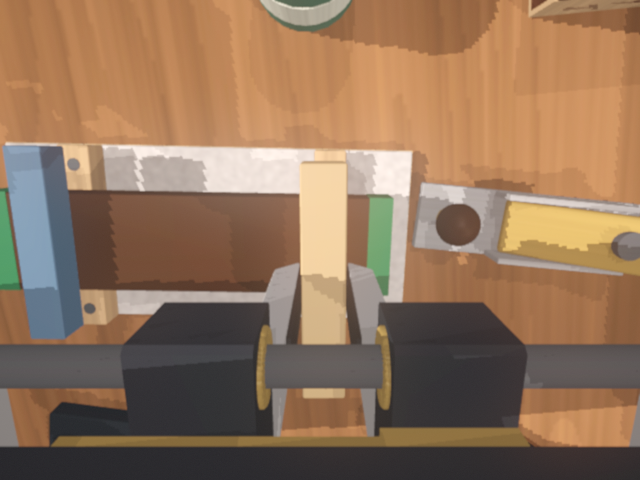

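drive_tool(dp=[[0,-0.03,0.5],[0,-0.02,0.6],[0,0,0.4],[0,0,0.15],[0,0,0]], yaw=[0.15,0.15,0,0,0], jaw=[0,0,0,0,0])

```text
time: 19.8
eef_pos: [664.2, -6.2, 59.1]
ee_rot: [0.998, -0.057, 0.002, -0.006]
wrist_force: [-0.4, -0.2, -0.9]
width: 19.5
```

```bash
python3 plan.py 664.5 -5 57.5 -6.4 10; 
```

```text
t 19.80 pos [664.2  -6.2  59.1] h -6.5 w 19.5 F [-0.4 -0.2 -0.9] tilt 0.75
err [ 0.3  1.2 -1.6] dh 0.1 rows 1
[[0.0,-0.05,0.06]] [-0.03]
```

drive_tool(dp=[[0,-0.04,0.1],[0,0,0],[0,0,0],[0,0,0],[0,0,0]], yaw=[0,0,0,0,0], jaw=[0,0,0.5,0.5,0.5])

```text
time: 20.22
eef_pos: [665.0, -6.3, 57.2]
ee_rot: [0.998, -0.057, 0.003, -0.006]
wrist_force: [0.5, -0.6, 0.6]
width: 36.6
```

drive_tool(dp=[[0,0,0],[0,0,-0.3],[0,0,-0.6],[0,0,-0.8],[0,0,-0.8]], yaw=[0,0,0,0,0], jaw=[0.5,0.5,0.5,0.5,0.5])

```text
time: 20.63
eef_pos: [662.5, -7.0, 120.6]
ee_rot: [0.998, -0.057, -0.0, -0.005]
wrist_force: [0.7, -0.3, 0.6]
width: 47.1
```

drive_tool(dp=[[0,0,-0.4],[0,0,0]], yaw=[0,0], jaw=[1,1])

```text
time: 20.8
eef_pos: [664.6, -7.5, 137.2]
ee_rot: [0.998, -0.057, 0.003, -0.006]
wrist_force: [0.6, -1.4, 0.9]
width: 57.0
```

```bash
python3 look.py w9; python3 plan.py 525 -339 140 89.5 10; 
```

```text
t 20.85 pos [664.4  -7.5 136.3] h -6.6 w 60.9 F [ 0.3 -0.   0.5] tilt 0.75
err [-139.4 -331.5    3.7] dh 96.1 rows 25
[[-0.16,0.55,-0.01],[-0.2,0.54,-0.01],[-0.23,0.53,-0.01],[-0.27,0.51,-0.01],[-0.3,0.49,-0.01],[-0.33,0.47,-0.01],[-0.36,0.45,-0.01],[-0.39,0.42,-0.01],[-0.42,0.39,-0.01],[-0.45,0.36,-0.01]] [-0.96, -0.96, -0.96, -0.96, -0.96, -0.96, -0.96, -0.96, -0.96, -0.96]
```

View pics/w9.png

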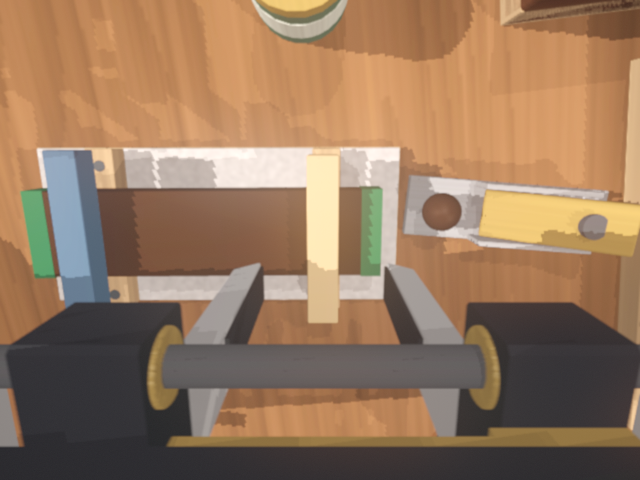

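drive_tool(dp=[[-0.16,0.55,0],[-0.2,0.54,0],[-0.23,0.53,0],[-0.27,0.51,0],[-0.3,0.49,0]], yaw=[-1,-1,-1,-1,-1], jaw=[1,1,1,1,1], grip_force=40)

```text
time: 21.27
eef_pos: [636.0, -71.0, 132.0]
ee_rot: [0.992, 0.127, 0.003, -0.006]
wrist_force: [-0.2, -0.6, 0.1]
width: 92.9
```

drive_tool(dp=[[-0.33,0.47,0],[-0.36,0.45,0],[-0.39,0.42,0],[-0.42,0.39,0],[-0.45,0.36,0]], yaw=[-1,-1,-1,-1,-1], jaw=[1,1,1,1,1])

```text
time: 21.68
eef_pos: [607.4, -140.5, 126.5]
ee_rot: [0.952, 0.306, 0.001, -0.007]
wrist_force: [0.6, -0.1, 0.8]
width: 94.2
```

```bash
python3 plan.py 525 -339 140 89.5 10; python3 - <<'E'
from h import *
im,d=eyes.read_camera("top");P=pose("top");np.savez("top2.npz",im=im,d=d)
cv2.imwrite("pics/top2.png",cv2.resize(im[110:260,200:400],None,fx=4,fy=4,interpolation=cv2.INTER_CUBIC)[:,:,::-1])
z=cloud(P,d)[...,2]
m=np.zeros(d.shape,np.uint8);m[120:255,262:345]=((z>60)&(z<76))[120:255,262:345]
k,l,s,_=cv2.connectedComponentsWithStats(m)
for i in range(1,k):
    if s[i,4]>50: print(s[i],*rect(l==i,P,70),np.median(z[l==i]))
E
```

```text
t 21.68 pos [ 607.4 -140.5  126.5] h 35.7 w 94.2 F [ 0.6 -0.1  0.8] tilt 0.77
err [ -82.4 -198.5   13.5] dh 53.8 rows 14
[[-0.52,0.32,-0.04],[-0.54,0.29,-0.04],[-0.56,0.25,-0.04],[-0.58,0.21,-0.04],[-0.59,0.17,-0.04],[-0.6,0.13,-0.04],[-0.61,0.09,-0.04],[-0.61,0.05,-0.04],[-0.61,0.01,-0.04],[-0.61,-0.03,-0.04]] [-0.96, -0.96, -0.96, -0.96, -0.96, -0.96, -0.96, -0.96, -0.96, -0.96]
[281 151  41  13 335] [662.3   1.8] [98.7 23. ] 83.2 335 67.95377733606233
[272 213  13   9  71] [510.   58.3] [27.2 20. ] 83.32 71 68.22322935339844
```

View pics/top2.png

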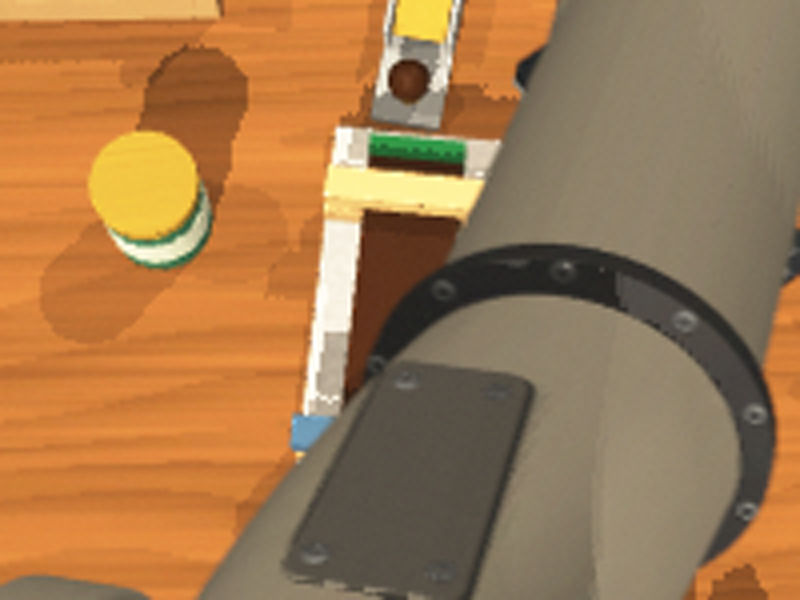

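drive_tool(dp=[[-0.52,0.32,-0.1],[-0.54,0.29,-0.1],[-0.56,0.25,-0.1],[-0.58,0.21,-0.1],[-0.59,0.17,-0.1]], yaw=[-0.98,-0.98,-0.98,-0.98,-0.98], jaw=[1,1,1,1,1])

```text
time: 22.15
eef_pos: [574.9, -213.8, 133.9]
ee_rot: [0.883, 0.47, -0.0, -0.008]
wrist_force: [0.3, -0.8, -0.4]
width: 93.6
```

drive_tool(dp=[[-0.6,0.13,-0.1],[-0.61,0.09,-0.1],[-0.61,0.05,-0.1],[-0.61,0.01,-0.1],[-0.61,-0.03,-0.1]], yaw=[-0.98,-0.98,-0.98,-0.98,-0.98], jaw=[1,1,1,1,1])

```text
time: 22.57
eef_pos: [544.8, -286.2, 142.3]
ee_rot: [0.786, 0.618, 0.0, -0.011]
wrist_force: [-0.3, -0.8, 0.1]
width: 93.9
```

```bash
python3 plan.py 525 -339 135 89.5 10
```

```text
t 22.57 pos [ 544.8 -286.2  142.3] h 76.4 w 93.9 F [-0.3 -0.8  0.1] tilt 1.21
err [-19.8 -52.8  -7.3] dh 13.1 rows 4
[[-0.56,-0.07,0.07],[-0.56,-0.1,0.07],[-0.55,-0.13,0.07],[-0.54,-0.16,0.07]] [-0.82, -0.82, -0.82, -0.82]
```

drive_tool(dp=[[-0.56,-0.07,0.05],[-0.56,-0.1,0.05],[-0.45,-0.13,0.05],[-0.3,-0.1,0.05],[0,0,0]], yaw=[-0.82,-0.82,-0.82,-0.6,0], jaw=[1,1,1,1,1])

```text
time: 22.98
eef_pos: [524.2, -334.1, 133.4]
ee_rot: [0.713, 0.701, 0.001, -0.012]
wrist_force: [0.3, 0.5, 0.4]
width: 94.2
```

drive_tool(dp=[[0,0,0]], yaw=[0], jaw=[1])

```text
time: 23.07
eef_pos: [524.0, -333.8, 132.8]
ee_rot: [0.714, 0.7, 0.001, -0.013]
wrist_force: [-0.3, 0.5, 0.3]
width: 94.2
```

```bash
python3 look.py w10; python3 plan.py 525 -339 135 89.5 10;  python3 - <<'E'
from h import *
im,d=eyes.read_camera("top");P=pose("top");np.savez("top3.npz",im=im,d=d)
cv2.imwrite("pics/top3.png",cv2.resize(im[110:260,200:400],None,fx=4,fy=4,interpolation=cv2.INTER_CUBIC)[:,:,::-1])
z=cloud(P,d)[...,2]
m=np.zeros(d.shape,np.uint8);m[120:255,262:345]=((z>60)&(z<76))[120:255,262:345]
k,l,s,_=cv2.connectedComponentsWithStats(m)
for i in range(1,k):
    if s[i,4]>50: print(s[i],*rect(l==i,P,70),np.median(z[l==i]))
E
```

```text
t 23.12 pos [ 523.9 -333.8  132.8] h 88.9 w 94.2 F [-0.  -1.1 -1.4] tilt 1.46
err [ 1.1 -5.2  2.2] dh 0.6 rows 1
[[-0.21,0.05,-0.09]] [-0.16]
[281 151  45  13 378] [661.3  -3.5] [109.4  23.9] 83.74 378 67.89973158859937
[272 213  46  14 390] [504.7  17.3] [109.9  21.9] 83.34 390 68.05991441765991
```

View pics/top3.png

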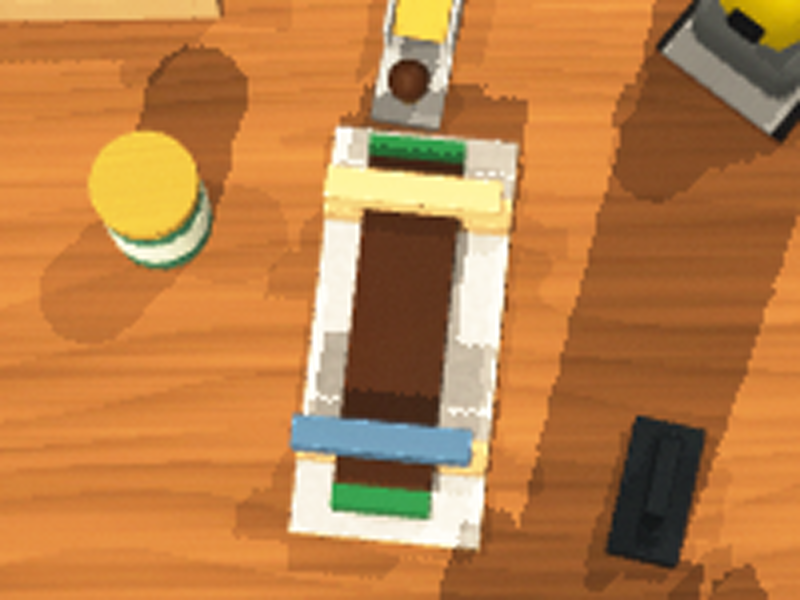

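View pics/w10.png

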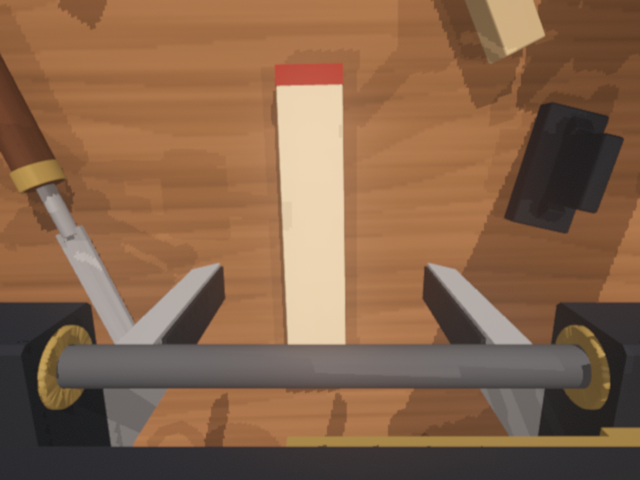

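```bash
python3 - <<'E'
from h import *
f=np.load("w10.npz");d=f["d"];P=pose("wrist",dict(eef_pos=f["pos"],ee_rot=f["rot"]))
q=px2w(P,[(275,65),(343,64),(345,343),(288,343)],20)[:,:2];print(q);e=q[2]+q[3]-q[0]-q[1];u=e/np.linalg.norm(e);print(np.degrees(np.arctan2(e[1],e[0])),"centre",(q[0]+q[1])/2+120*u, "w",np.linalg.norm(q[0]-q[1]))
W=cloud(P,d);print(W[200,310,2],W[300,112],W[330,130],W[400,130])
E
```

```text
[[ 407.1194182  -363.61835031]
 [ 407.26237725 -317.04472635]
 [ 615.51721287 -317.49098899]
 [ 614.17730619 -362.78471575]]
0.053441100745589415 centre [ 527.19084553 -340.21961156] w 46.573843369488024
20.300370188698594 [ 575.43571881 -498.02910079   16.93982634] [ 514.75864388 -394.05766331  200.51491818] [ 523.35517724 -385.16496517  222.58596483]
```

drive_tool(dp=[[-0.2,0.1,0.7],[-0.05,0,0.9],[0,0,0.9],[0,0,0.9],[0,0,0.6]], yaw=[-0.15,0,0,0,0], jaw=[0.9,0.9,0.9,0.9,0.9])

```text
time: 23.58
eef_pos: [530.9, -334.8, 33.5]
ee_rot: [0.711, 0.703, 0.003, -0.009]
wrist_force: [0.4, 0.6, -0.6]
width: 84.6
```

drive_tool(dp=[[0,0,0]], yaw=[0], jaw=[0.9])

```text
time: 23.67
eef_pos: [530.0, -332.9, 30.6]
ee_rot: [0.711, 0.703, 0.002, -0.011]
wrist_force: [-0.3, 0.2, -0.2]
width: 84.6
```

```bash
python3 plan.py 526.5 -340 6 89.7 10
```

```text
t 23.67 pos [ 530.  -332.9   30.6] h 89.4 w 84.6 F [-0.3  0.2 -0.2] tilt 1.27
err [ -3.5  -7.1 -24.6] dh 0.3 rows 2
[[-0.14,-0.07,0.49],[-0.14,-0.07,0.49]] [-0.04, -0.04]
```

drive_tool(dp=[[-0.18,-0.08,0.35],[-0.14,-0.07,0.35],[0,0,0.15],[0,0,0]], yaw=[-0.04,-0.04,0,0], jaw=[0.9,0.9,0.9,0.9])

```text
time: 24.0
eef_pos: [527.4, -339.8, 9.0]
ee_rot: [0.708, 0.706, 0.003, -0.01]
wrist_force: [0.1, -0.5, 0.5]
width: 84.3
```

```bash
python3 plan.py 526.5 -340 6 89.7 10
```

```text
t 24.00 pos [ 527.4 -339.8    9. ] h 89.8 w 84.3 F [ 0.1 -0.5  0.5] tilt 1.21
err [-0.9 -0.2 -3. ] dh -0.1 rows 1
[[-0.01,-0.04,0.12]] [0.02]
```

drive_tool(dp=[[0,0,0.15],[0,0,0],[0,0,0],[0,0,0],[0,0,0]], yaw=[0,0,0,0,0], jaw=[0.9,0,0,0,0])

```text
time: 24.42
eef_pos: [528.4, -340.7, 6.9]
ee_rot: [0.709, 0.705, 0.003, -0.009]
wrist_force: [0.0, 0.8, 0.1]
width: 61.4
```

drive_tool(dp=[[0,0,0],[0,0,0],[0,0,0],[0,0,0]], yaw=[0,0,0,0], jaw=[0,0,0,0])

```text
time: 24.75
eef_pos: [528.8, -340.6, 7.6]
ee_rot: [0.709, 0.705, 0.004, -0.008]
wrist_force: [0.3, 1.3, -1.5]
width: 45.8
```

```bash
python3 plan.py 526.5 -340 150 89.7 10
```

```text
t 24.75 pos [ 528.8 -340.6    7.6] h 89.7 w 45.8 F [ 0.3  1.3 -1.5] tilt 1.05
err [ -2.3   0.6 142.4] dh -0.0 rows 6
[[0.0,-0.02,-0.95],[0.0,-0.02,-0.95],[0.0,-0.02,-0.95],[0.0,-0.02,-0.95],[0.0,-0.02,-0.95],[0.0,-0.02,-0.95]] [0.0, 0.0, 0.0, 0.0, 0.0, 0.0]
```

drive_tool(dp=[[0,0,-0.4],[0,0,-0.8],[0,0,-0.95],[0,0,-0.95],[0,0,-0.95]], yaw=[0,0,0,0,0], jaw=[0,0,0,0,0])

```text
time: 25.17
eef_pos: [526.1, -340.6, 109.2]
ee_rot: [0.709, 0.705, 0.002, -0.013]
wrist_force: [0.4, 0.4, -1.1]
width: 45.5
```

drive_tool(dp=[[0,0,-0.95],[0,0,-0.6],[0,0,-0.2],[0,0,0]], yaw=[0,0,0,0], jaw=[0,0,0,0])

```text
time: 25.5
eef_pos: [528.2, -343.0, 163.0]
ee_rot: [0.709, 0.705, 0.003, -0.009]
wrist_force: [-0.0, -0.2, -0.4]
width: 45.5
```

```bash
python3 plan.py 585 4 150 83.6 10
```

```text
t 25.50 pos [ 528.2 -343.   163. ] h 89.7 w 45.5 F [-0.  -0.2 -0.4] tilt 1.13
err [ 56.8 347.  -13. ] dh -6.1 rows 15
[[0.93,0.15,0.03],[0.93,0.14,0.03],[0.93,0.13,0.03],[0.93,0.13,0.03],[0.93,0.12,0.03],[0.93,0.11,0.03],[0.93,0.11,0.03],[0.93,0.1,0.03],[0.93,0.09,0.03],[0.93,0.09,0.03]] [0.1, 0.1, 0.1, 0.1, 0.1, 0.1, 0.1, 0.1, 0.1, 0.1]
```

drive_tool(dp=[[0.5,0.1,0],[0.8,0.14,0],[0.8,0.13,0],[0.8,0.13,0],[0.8,0.12,0]], yaw=[0.1,0.1,0.1,0.1,0.1], jaw=[0,0,0,0,0])

```text
time: 25.92
eef_pos: [542.5, -252.4, 161.2]
ee_rot: [0.725, 0.689, 0.001, -0.01]
wrist_force: [0.8, 0.7, -0.4]
width: 45.6
```

drive_tool(dp=[[0.8,0.11,0],[0.8,0.11,0],[0.8,0.1,0],[0.8,0.1,0],[0.8,0.1,0]], yaw=[0.1,0.1,0.1,0.1,0.1], jaw=[0,0,0,0,0])

```text
time: 26.33
eef_pos: [559.2, -147.7, 157.1]
ee_rot: [0.737, 0.676, -0.001, -0.013]
wrist_force: [0.6, -0.1, -2.0]
width: 45.5
```

```bash
python3 plan.py 585 4 150 83.6 10
```

```text
t 26.33 pos [ 559.2 -147.7  157.1] h 85.0 w 45.5 F [ 0.6 -0.1 -2. ] tilt 1.55
err [ 25.8 151.7  -7.1] dh -1.4 rows 7
[[0.88,0.07,0.04],[0.88,0.07,0.04],[0.88,0.07,0.04],[0.88,0.06,0.04],[0.88,0.06,0.04],[0.88,0.06,0.04],[0.88,0.05,0.04]] [0.05, 0.05, 0.05, 0.05, 0.05, 0.05, 0.05]
```

drive_tool(dp=[[0.85,0.08,0],[0.85,0.08,0],[0.85,0.08,0],[0.85,0.08,0],[0.8,0.08,0]], yaw=[0.05,0.05,0.05,0,0], jaw=[0,0,0,0,0])

```text
time: 26.75
eef_pos: [576.1, -38.6, 153.1]
ee_rot: [0.741, 0.671, -0.004, -0.016]
wrist_force: [0.4, 1.3, -1.5]
width: 45.4
```

drive_tool(dp=[[0.5,0.05,0],[0.25,0,0],[0,0,0],[0,0,0]], yaw=[0,0,0,0], jaw=[0,0,0,0])

```text
time: 27.08
eef_pos: [578.1, -15.0, 150.3]
ee_rot: [0.739, 0.673, -0.006, -0.018]
wrist_force: [-0.6, -2.0, -0.3]
width: 45.5
```

```bash
python3 plan.py 585 4 105 83.6 10
```

```text
t 27.08 pos [578.1 -15.  150.3] h 84.6 w 45.5 F [-0.6 -2.  -0.3] tilt 2.14
err [  6.9  19.  -45.3] dh -1.0 rows 3
[[0.26,0.07,0.6],[0.26,0.07,0.6],[0.26,0.06,0.6]] [0.08, 0.08, 0.08]
```

drive_tool(dp=[[0.26,0.08,0.4],[0.26,0.08,0.5],[0.2,0.1,0.4],[0,0,0.2],[0,0,0]], yaw=[0.08,0.08,0.08,0,0], jaw=[0,0,0,0,0])

```text
time: 27.5
eef_pos: [585.1, 0.5, 108.0]
ee_rot: [0.747, 0.664, -0.007, -0.017]
wrist_force: [-0.8, 0.5, -1.6]
width: 45.4
```

```bash
python3 plan.py 585 4 78 83.6 10; python3 look.py w11;python3 - <<'E'
from h import *
M=R.from_quat(status.read_state()["ee_rot"]).as_matrix();print(M.round(3))
E
```

```text
t 27.50 pos [5.851e+02 5.000e-01 1.080e+02] h 83.3 w 45.4 F [-0.8  0.5 -1.6] tilt 2.15
err [ -0.1   3.5 -30. ] dh 0.3 rows 2
[[0.07,-0.01,0.6],[0.07,-0.01,0.6]] [-0.04, -0.04]
[[ 0.117  0.993 -0.033]
 [ 0.993 -0.117  0.017]
 [ 0.013 -0.035 -0.999]]
```

View pics/w11.png

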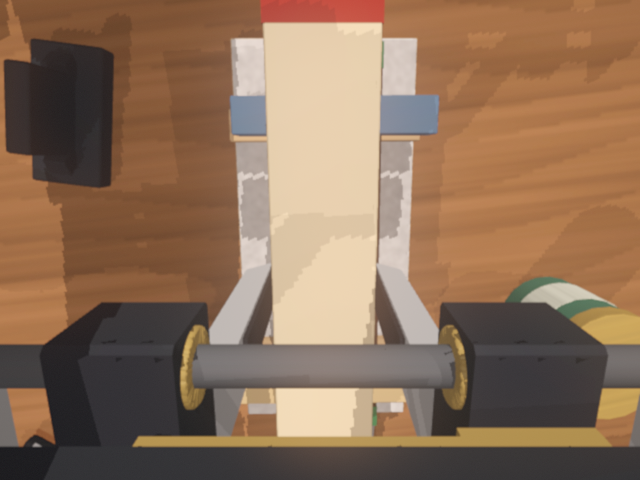

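drive_tool(dp=[[0.08,0,0.4],[0.07,0,0.35],[0,0,0.2],[0,0,0],[0,0,0]], yaw=[-0.04,0,0,0,0], jaw=[0,0,0,0,0])

```text
time: 27.97
eef_pos: [584.8, 4.3, 82.3]
ee_rot: [0.746, 0.665, -0.007, -0.017]
wrist_force: [0.3, 1.3, -1.3]
width: 45.3
```

```bash
python3 plan.py 585 4 78 83.6 10
```

```text
t 27.97 pos [584.8   4.3  82.3] h 83.4 w 45.3 F [ 0.3  1.3 -1.3] tilt 2.13
err [ 0.2 -0.3 -4.3] dh 0.2 rows 1
[[-0.01,0.01,0.17]] [-0.05]
```

drive_tool(dp=[[0,0,0.1],[0,0,0.05],[0,0,0.02],[0,0,0]], yaw=[-0.03,0,0,0], jaw=[0,0,0,0])

```text
time: 28.3
eef_pos: [585.2, 4.2, 78.7]
ee_rot: [0.746, 0.666, -0.006, -0.017]
wrist_force: [-2.0, 0.9, 2.6]
width: 45.5
```

```bash
python3 plan.py 585 4 78 83.6 10
```

```text
t 28.30 pos [585.2   4.2  78.7] h 83.5 w 45.5 F [-2.   0.9  2.6] tilt 2.07
err [-0.2 -0.2 -0.7] dh 0.1 rows 1
[[-0.01,-0.01,0.03]] [-0.02]
```

Contact (+4 N change). Release and rise.

drive_tool(dp=[[0,0,0],[0,0,0],[0,0,0],[0,0,0],[0,0,0]], yaw=[0,0,0,0,0], jaw=[0.7,0.7,0.7,0.7,0.7])

```text
time: 28.72
eef_pos: [585.9, 4.1, 79.5]
ee_rot: [0.746, 0.666, -0.005, -0.016]
wrist_force: [-0.4, -0.0, 0.4]
width: 65.5
```

drive_tool(dp=[[0,0,-0.3],[0,0,-0.6],[0,0,-0.8],[0,0,-0.8],[0,0,-0.4]], yaw=[0,0,0,0,0], jaw=[0.7,0.7,0.7,0.7,0.7])

```text
time: 29.13
eef_pos: [586.4, 2.6, 153.8]
ee_rot: [0.746, 0.666, -0.007, -0.018]
wrist_force: [0.4, 0.2, -0.2]
width: 65.9
```

drive_tool(dp=[[0,0,0]], yaw=[0], jaw=[0.6])

```text
time: 29.22
eef_pos: [587.6, 2.5, 156.2]
ee_rot: [0.746, 0.666, -0.006, -0.017]
wrist_force: [0.4, 0.7, -0.2]
width: 61.8
```

```bash
python3 look.py w12; python3 plan.py 480 -153.5 150 76.1 10
```

```text
t 29.27 pos [587.3   2.6 155.3] h 83.5 w 58.6 F [ 0.1 -0.   0.3] tilt 2.08
err [-107.3 -156.1   -5.3] dh -7.4 rows 8
[[-0.84,-0.44,0.03],[-0.84,-0.43,0.03],[-0.85,-0.42,0.03],[-0.86,-0.4,0.03],[-0.86,-0.39,0.03],[-0.87,-0.38,0.03],[-0.88,-0.36,0.03],[-0.88,-0.35,0.03]] [0.23, 0.23, 0.23, 0.23, 0.23, 0.23, 0.23, 0.23]
```

View pics/w12.png

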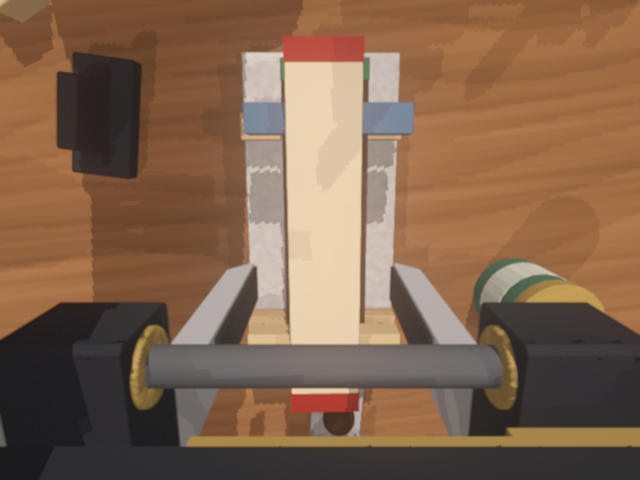

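drive_tool(dp=[[-0.7,-0.4,0],[-0.84,-0.43,0],[-0.85,-0.42,0],[-0.86,-0.4,0],[-0.86,-0.39,0]], yaw=[0.23,0.23,0.23,0.23,0.23], jaw=[0.6,0.6,0.6,0.6,0.6])

```text
time: 29.68
eef_pos: [520.0, -89.3, 151.0]
ee_rot: [0.77, 0.638, -0.008, -0.018]
wrist_force: [-0.4, -0.7, 0.1]
width: 56.5
```

```bash
 python3 plan.py 480 -153.5 130 76.1 10
```

```text
t 29.68 pos [520.  -89.3 151. ] h 79.2 w 56.5 F [-0.4 -0.7  0.1] tilt 2.29
err [-40.  -64.2 -21. ] dh -3.1 rows 4
[[-0.71,-0.27,0.21],[-0.71,-0.26,0.21],[-0.71,-0.25,0.21],[-0.72,-0.24,0.21]] [0.2, 0.2, 0.2, 0.2]
```

drive_tool(dp=[[-0.71,-0.27,0.2],[-0.71,-0.26,0.2],[-0.6,-0.2,0.2],[-0.35,-0.1,0.2],[0,0,0]], yaw=[0.2,0.2,0.2,0.2,0], jaw=[0.6,0.6,0.6,0.6,0.6])

```text
time: 30.1
eef_pos: [480.2, -149.8, 126.3]
ee_rot: [0.791, 0.612, -0.01, -0.019]
wrist_force: [0.2, 0.2, -1.0]
width: 56.3
```

drive_tool(dp=[[0,0,0]], yaw=[0], jaw=[0.6])

```text
time: 30.18
eef_pos: [480.1, -149.9, 125.8]
ee_rot: [0.791, 0.612, -0.01, -0.02]
wrist_force: [0.4, 0.6, -0.8]
width: 56.3
```

```bash
python3 look.py w13; python3 plan.py 480 -153.5 130 76.1 10; python3 - <<'E'
from h import *
im,d=eyes.read_camera("top");P=pose("top");np.savez("top4.npz",im=im,d=d)
cv2.imwrite("pics/top4.png",cv2.resize(im[110:260,200:400],None,fx=4,fy=4,interpolation=cv2.INTER_CUBIC)[:,:,::-1])
z=cloud(P,d)[...,2]
m=np.zeros(d.shape,np.uint8);m[100:260,262:345]=((z>80)&(z<98))[100:260,262:345]
k,l,s,_=cv2.connectedComponentsWithStats(m)
for i in range(1,k):
    if s[i,4]>50: print(s[i],*rect(l==i,P,90),np.median(z[l==i]))
E
```

```text
t 30.23 pos [ 480.2 -149.7  125.8] h 75.5 w 56.5 F [-0.6 -0.3 -0.4] tilt 2.54
err [-0.2 -3.8  4.2] dh 0.6 rows 1
[[-0.15,0.03,-0.17]] [-0.16]
[ 285  139   29   98 1863] [580.7   5.5] [241.9  46.5] -6.22 1863 88.2436936251504
```

View pics/w13.png

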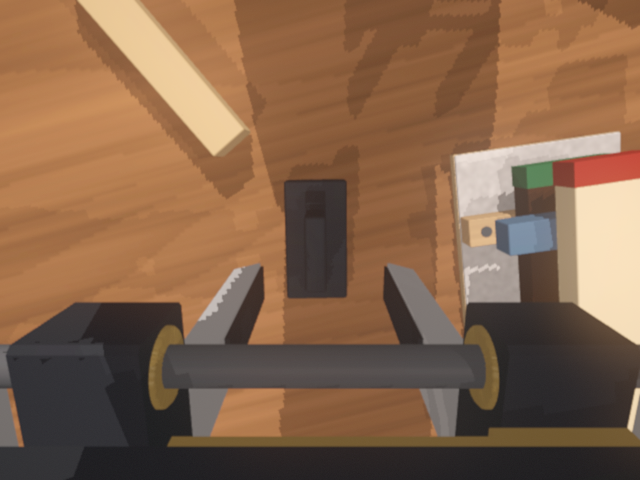

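View pics/top4.png

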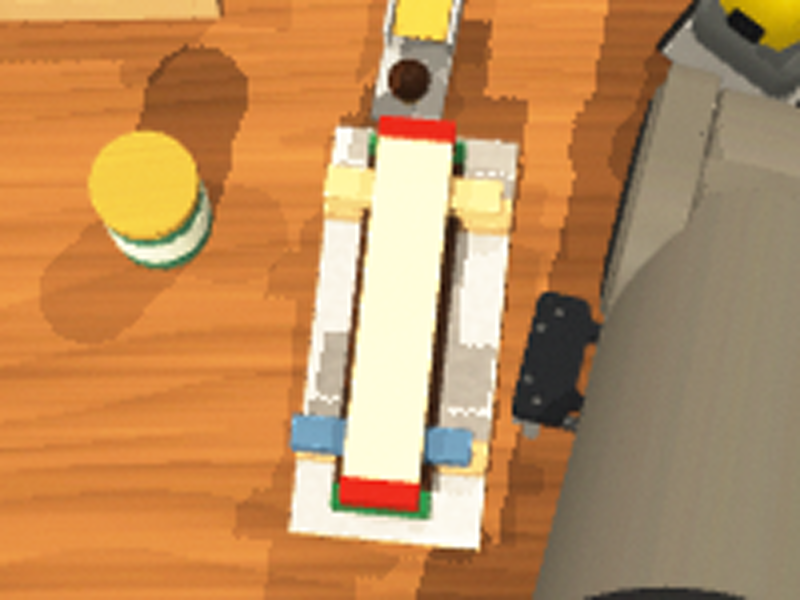

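```bash
python3 - <<'E'
from h import *
f=np.load("w13.npz");d=f["d"];P=pose("wrist",dict(eef_pos=f["pos"],ee_rot=f["rot"]))
q=px2w(P,[(285,181),(347,181),(347,297),(286,297)],16)[:,:2];e=q[2]+q[3]-q[0]-q[1];print(q.mean(0),np.linalg.norm(e)/2,np.linalg.norm(q[0]-q[1]),np.degrees(np.arctan2(e[1],e[0])))
W=cloud(P,d);print(W[250,295,2],W[240,316],W[285,316])
E
```

```text
[ 482.58255186 -156.07585411] 87.96533038805659 44.79505637959319 -14.506221701528913
15.517715576396938 [ 473.49441572 -153.37021847   59.55261555] [ 501.84412562 -160.82389976   60.64177466]
```

drive_tool(dp=[[-0.25,0.03,0.6],[-0.1,0,0.7],[0,0,0.7],[0,0,0.7],[0,0,0.4]], yaw=[-0.1,0,0,0,0], jaw=[0.6,0.6,0.6,0.6,0.6])

```text
time: 30.7
eef_pos: [482.7, -152.7, 49.0]
ee_rot: [0.786, 0.619, -0.007, -0.017]
wrist_force: [0.2, 0.4, -0.2]
width: 56.4
```

drive_tool(dp=[[0,0,0]], yaw=[0], jaw=[0.6])

```text
time: 30.78
eef_pos: [482.4, -151.7, 47.5]
ee_rot: [0.785, 0.619, -0.007, -0.018]
wrist_force: [-0.3, 0.3, 0.5]
width: 56.7
```

```bash
python3 plan.py 482 -155.5 22 75.9 10
```

```text
t 30.78 pos [ 482.4 -151.7   47.5] h 76.5 w 56.7 F [-0.3  0.3  0.5] tilt 2.19
err [ -0.4  -3.8 -25.5] dh -0.6 rows 2
[[-0.08,0.01,0.51],[-0.08,0.01,0.51]] [0.08, 0.08]
```

drive_tool(dp=[[-0.1,0,0.4],[-0.08,0,0.35],[0,0,0.15],[0,0,0]], yaw=[0.08,0.08,0,0], jaw=[0.6,0.6,0.6,0.6])

```text
time: 31.12
eef_pos: [482.4, -155.0, 24.4]
ee_rot: [0.788, 0.615, -0.007, -0.017]
wrist_force: [0.0, -0.1, 0.0]
width: 56.3
```

```bash
python3 plan.py 482 -155.5 22 75.9 10
```

```text
t 31.12 pos [ 482.4 -155.    24.4] h 75.9 w 56.3 F [ 0.  -0.1  0. ] tilt 2.09
err [-0.4 -0.5 -2.4] dh -0.0 rows 1
[[-0.02,-0.01,0.09]] [0.01]
```

drive_tool(dp=[[0,0,0.1],[0,0,0],[0,0,0],[0,0,0],[0,0,0]], yaw=[0,0,0,0,0], jaw=[0.6,0,0,0,0], grip_force=50)

```text
time: 31.53
eef_pos: [483.1, -155.3, 22.8]
ee_rot: [0.788, 0.615, -0.006, -0.016]
wrist_force: [0.2, -0.2, 0.0]
width: 32.9
```

drive_tool(dp=[[0,0,0],[0,0,0],[0,0,0],[0,0,0],[0,0,0]], yaw=[0,0,0,0,0], jaw=[0,0,0,0,0])

```text
time: 31.95
eef_pos: [483.5, -155.6, 23.5]
ee_rot: [0.788, 0.615, -0.006, -0.016]
wrist_force: [1.0, 0.2, -2.7]
width: 13.5
```

```bash
python3 plan.py 482 -155.5 160 75.9 10
```

```text
t 31.95 pos [ 483.5 -155.6   23.5] h 75.9 w 13.5 F [ 1.   0.2 -2.7] tilt 1.93
err [-1.500e+00  1.000e-01  1.365e+02] dh -0.0 rows 6
[[-0.0,-0.01,-0.91],[-0.0,-0.01,-0.91],[-0.0,-0.01,-0.91],[-0.0,-0.01,-0.91],[-0.0,-0.01,-0.91],[-0.0,-0.01,-0.91]] [0.0, 0.0, 0.0, 0.0, 0.0, 0.0]
```

Gripped (13.5 mm). Lift clear (bottom must pass 90 mm).

drive_tool(dp=[[0,0,-0.3],[0,0,-0.7],[0,0,-0.9],[0,0,-0.9],[0,0,-0.9]], yaw=[0,0,0,0,0], jaw=[0,0,0,0,0])

```text
time: 32.37
eef_pos: [481.1, -156.1, 115.0]
ee_rot: [0.788, 0.615, -0.01, -0.021]
wrist_force: [0.3, -0.4, -6.0]
width: 13.9
```

drive_tool(dp=[[0,0,-0.9],[0,0,-0.7],[0,0,-0.2],[0,0,0]], yaw=[0,0,0,0], jaw=[0,0,0,0])

```text
time: 32.7
eef_pos: [483.2, -157.1, 166.7]
ee_rot: [0.788, 0.615, -0.009, -0.019]
wrist_force: [0.6, -0.0, -7.0]
width: 13.7
```

```bash
python3 plan.py 583.5 5 160 83.6 10
```

```text
t 32.70 pos [ 483.2 -157.1  166.7] h 75.9 w 13.7 F [ 0.6 -0.  -7. ] tilt 2.43
err [100.3 162.1  -6.7] dh 7.7 rows 8
[[0.91,0.29,0.03],[0.9,0.3,0.03],[0.9,0.32,0.03],[0.89,0.33,0.03],[0.89,0.35,0.03],[0.88,0.36,0.03],[0.87,0.38,0.03],[0.87,0.39,0.03]] [-0.24, -0.24, -0.24, -0.24, -0.24, -0.24, -0.24, -0.24]
```

drive_tool(dp=[[0.4,0.13,0],[0.6,0.21,0],[0.6,0.21,0],[0.6,0.22,0],[0.6,0.23,0]], yaw=[-0.16,-0.16,-0.16,-0.16,-0.16], jaw=[0,0,0,0,0])

```text
time: 33.12
eef_pos: [523.1, -89.9, 162.6]
ee_rot: [0.77, 0.637, -0.01, -0.021]
wrist_force: [0.2, 0.0, -4.9]
width: 13.5
```

drive_tool(dp=[[0.6,0.23,0],[0.6,0.24,0],[0.6,0.25,0],[0.6,0.25,0],[0.5,0.22,0]], yaw=[-0.16,-0.16,-0.16,-0.16,-0.16], jaw=[0,0,0,0,0])

```text
time: 33.53
eef_pos: [568.7, -12.1, 159.9]
ee_rot: [0.749, 0.662, -0.01, -0.023]
wrist_force: [-0.3, 0.1, -6.3]
width: 13.6
```

```bash
python3 plan.py 583.5 5 155 83.6 10
```

```text
t 33.53 pos [568.7 -12.1 159.9] h 83.0 w 13.6 F [-0.3  0.1 -6.3] tilt 2.89
err [14.8 17.1 -4.9] dh 0.6 rows 1
[[0.75,0.5,0.2]] [-0.15]
```

drive_tool(dp=[[0.35,0.22,0.1],[0.25,0.2,0.1],[0.05,0.1,0],[0,0,0],[0,0,0]], yaw=[-0.1,0,0,0,0], jaw=[0,0,0,0,0])

```text
time: 33.95
eef_pos: [586.3, 7.6, 153.2]
ee_rot: [0.745, 0.667, -0.011, -0.023]
wrist_force: [-0.9, -0.3, -5.9]
width: 13.7
```

```bash
python3 look.py w14; python3 plan.py 583.5 5 120 83.6 10
```

```text
t 34.00 pos [586.2   7.3 153.2] h 83.7 w 13.5 F [ 0.7  0.2 -5.6] tilt 2.92
err [ -2.7  -2.3 -33.2] dh -0.1 rows 2
[[-0.05,-0.05,0.66],[-0.05,-0.05,0.66]] [0.01, 0.01]
```

View pics/w14.png

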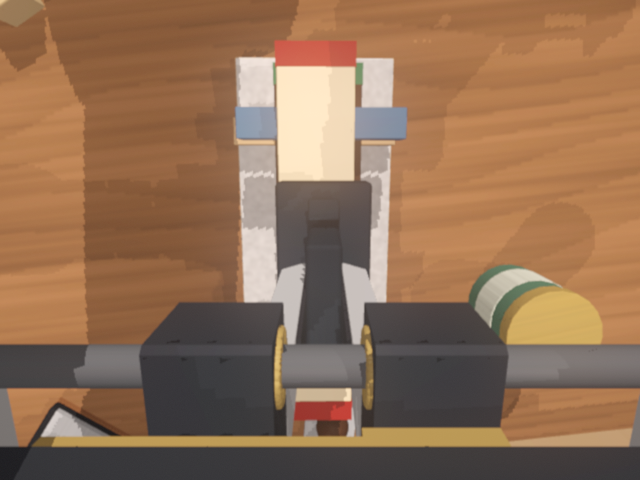

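drive_tool(dp=[[-0.06,-0.06,0.4],[-0.06,-0.06,0.5],[0,0,0.3],[0,0,0.1],[0,0,0]], yaw=[0,0,0,0,0], jaw=[0,0,0,0,0])

```text
time: 34.42
eef_pos: [579.8, 1.6, 118.6]
ee_rot: [0.746, 0.665, -0.011, -0.023]
wrist_force: [-0.4, 0.3, -5.6]
width: 13.9
```

```bash
python3 plan.py 583.5 4.5 113.5 83.6 10
```

```text
t 34.42 pos [579.8   1.6 118.6] h 83.4 w 13.9 F [-0.4  0.3 -5.6] tilt 2.88
err [ 3.7  2.9 -5.1] dh 0.2 rows 1
[[0.13,0.13,0.21]] [-0.05]
```

drive_tool(dp=[[0.12,0.13,0],[0,0.04,0.08],[0,0,0.08],[0,0,0]], yaw=[0,0,0,0], jaw=[0,0,0,0])

```text
time: 34.75
eef_pos: [585.2, 4.2, 114.9]
ee_rot: [0.747, 0.665, -0.01, -0.022]
wrist_force: [-0.0, -0.0, -6.1]
width: 13.8
```

```bash
python3 plan.py 583.5 4.5 113.5 83.6 10
```

```text
t 34.75 pos [585.2   4.2 114.9] h 83.4 w 13.8 F [-0.  -0.  -6.1] tilt 2.83
err [-1.7  0.3 -1.4] dh 0.2 rows 1
[[0.0,-0.07,0.05]] [-0.06]
```

drive_tool(dp=[[0,-0.04,0.07],[0,0,0.03],[0,0,0.03],[0,0,0]], yaw=[0,0,0,0], jaw=[0,0,0,0])

```text
time: 35.08
eef_pos: [584.9, 4.4, 114.1]
ee_rot: [0.747, 0.665, -0.009, -0.022]
wrist_force: [-0.0, -0.3, -4.9]
width: 13.9
```

```bash
python3 plan.py 583.5 4.5 113.5 83.6 10
```

```text
t 35.08 pos [584.9   4.4 114.1] h 83.4 w 13.9 F [-0.  -0.3 -4.9] tilt 2.69
err [-1.4  0.1 -0.6] dh 0.2 rows 1
[[-0.0,-0.06,0.03]] [-0.06]
```

Beginning contact (-6 → -4.9 N). A little more.

drive_tool(dp=[[0,0,0.08],[0,0,0.08],[0,0,0.08],[0,0,0]], yaw=[0,0,0,0], jaw=[0,0,0,0])

```text
time: 35.42
eef_pos: [585.5, 4.4, 114.3]
ee_rot: [0.747, 0.665, -0.007, -0.021]
wrist_force: [0.8, 0.4, -5.8]
width: 13.5
```

```bash
python3 plan.py 583.5 4.5 113.5 83.6 10
```

```text
t 35.42 pos [585.5   4.4 114.3] h 83.4 w 13.5 F [ 0.8  0.4 -5.8] tilt 2.54
err [-2.   0.1 -0.8] dh 0.2 rows 1
[[-0.01,-0.08,0.03]] [-0.06]
```

drive_tool(dp=[[0,-0.05,0.16],[0,0,0.1],[0,0,0.05]], yaw=[0,0,0], jaw=[0,0,0])

```text
time: 35.67
eef_pos: [586.0, 4.4, 113.4]
ee_rot: [0.747, 0.665, -0.005, -0.019]
wrist_force: [-7.6, 0.5, 7.0]
width: 13.3
```

```bash
python3 plan.py 583.5 4.5 113.5 83.6 10
```

```text
t 35.67 pos [586.    4.4 113.4] h 83.4 w 13.3 F [-7.6  0.5  7. ] tilt 2.29
err [-2.5  0.1  0.1] dh 0.2 rows 1
[[-0.01,-0.1,-0.01]] [-0.06]
```

Firm contact (7 N down, weight carried). Release, hold, then rise.

drive_tool(dp=[[0,0,0],[0,0,0],[0,0,0],[0,0,0],[0,0,0]], yaw=[0,0,0,0,0], jaw=[0.4,0.4,0.4,0.4,0.4])

```text
time: 36.08
eef_pos: [587.2, 4.7, 113.9]
ee_rot: [0.747, 0.665, -0.003, -0.018]
wrist_force: [0.1, -0.4, -1.2]
width: 37.4
```

drive_tool(dp=[[0,0,-0.25],[0,0,-0.5],[0,0,-0.8],[0,0,-0.8],[0,0,-0.8]], yaw=[0,0,0,0,0], jaw=[0.4,0.4,0.4,0.4,0.4])

```text
time: 36.5
eef_pos: [587.3, 2.7, 193.7]
ee_rot: [0.747, 0.665, -0.007, -0.02]
wrist_force: [0.9, -0.4, 0.2]
width: 37.5
```

drive_tool(dp=[[0,0,-0.8],[0,0,-0.3],[0,0,0]], yaw=[0,0,0], jaw=[0.4,0.4,0.4])

```text
time: 36.75
eef_pos: [590.4, 1.8, 229.4]
ee_rot: [0.747, 0.665, -0.004, -0.018]
wrist_force: [-0.1, -0.6, 0.0]
width: 37.8
```

```bash
python3 look.py w15; python3 plan.py 480 -150 220 83.6 10
```

```text
t 36.80 pos [590.3   1.8 228.7] h 83.3 w 37.8 F [ 1.2 -0.5  1.4] tilt 2.16
err [-110.3 -151.8   -8.7] dh 0.3 rows 8
[[-0.82,-0.46,0.04],[-0.82,-0.46,0.04],[-0.82,-0.46,0.04],[-0.82,-0.46,0.04],[-0.82,-0.46,0.04],[-0.82,-0.46,0.04],[-0.82,-0.46,0.04],[-0.82,-0.46,0.04]] [-0.01, -0.01, -0.01, -0.01, -0.01, -0.01, -0.01, -0.01]
```

View pics/w15.png

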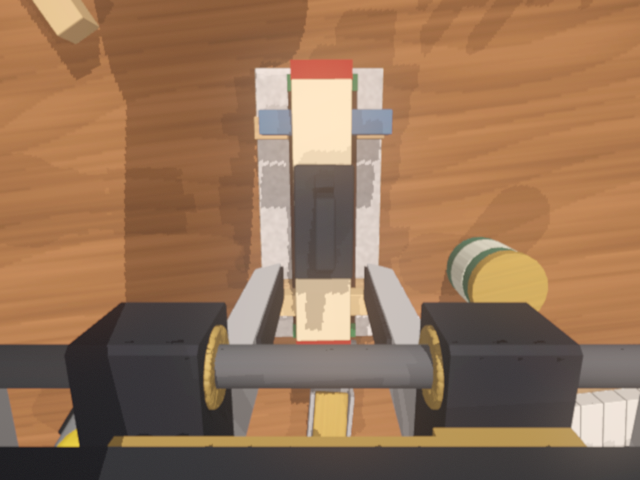

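Stack stands, weight upright on the maple. Move aside for a top check.

drive_tool(dp=[[-0.7,-0.3,-0.1],[-0.8,-0.3,-0.1],[-0.8,-0.3,-0.1],[-0.8,-0.3,-0.1],[-0.8,-0.3,-0.1]], yaw=[0,0,0,0,0], jaw=[0.4,0.4,0.4,0.4,0.4])

```text
time: 37.22
eef_pos: [539.7, -88.7, 235.5]
ee_rot: [0.744, 0.668, -0.006, -0.021]
wrist_force: [0.7, 0.4, 0.0]
width: 37.6
```

drive_tool(dp=[[-0.8,-0.3,-0.1],[-0.8,-0.3,-0.1],[-0.8,-0.3,-0.1],[-0.5,-0.2,0],[0,0,0]], yaw=[0,0,0,0,0], jaw=[0.4,0.4,0.4,0.4,0.4])

```text
time: 37.63
eef_pos: [498.2, -164.6, 238.1]
ee_rot: [0.745, 0.666, -0.008, -0.023]
wrist_force: [0.3, 0.3, -0.2]
width: 37.7
```

```bash
python3 - <<'E'
from h import *
im,d=eyes.read_camera("top");P=pose("top");ims,_=eyes.read_camera("scene")
a=cv2.resize(im[110:260,200:400],(800,600),interpolation=cv2.INTER_CUBIC)
cv2.imwrite("pics/top5.png",a[:,:,::-1]);cv2.imwrite("pics/sc5.png",cv2.resize(ims[180:360,290:530],(800,600),interpolation=cv2.INTER_CUBIC)[:,:,::-1])
z=cloud(P,d)[...,2]
for lo,hi,h in((80,98,90),(60,76,70),(98,112,106),(138,156,150)):
  m=np.zeros(d.shape,np.uint8);m[100:260,262:345]=((z>lo)&(z<hi))[100:260,262:345]
  k,l,s,_=cv2.connectedComponentsWithStats(m)
  for i in range(1,k):
    if s[i,4]>15: print(h,s[i],*rect(l==i,P,h),np.median(z[l==i]))
s=status.read_state();print(s["eef_pos"])
E
```

```text
90 [292 139  22  29 513] [666.8  -3.9] [69.2 46.5] -7.11 513 88.13398410167952
90 [285 197  23  40 653] [508.7  13.5] [97.  46.4] -5.65 653 88.476593514883
70 [281 151  13  10 102] [666.6  36.2] [29.3 21.9] 83.2 102 67.32635266147133
70 [312 154  14  10 113] [657.6 -41.7] [32.6 21.9] 83.2 113 67.69891934129669
70 [272 213  15  10 118] [509.2  55.3] [33.4 20.9] 83.32 118 67.82120572518716
70 [306 215  12  11 105] [502.5 -22.9] [26.7 24.8] 89.16 105 68.31888362865038
106 [288 166  23  38 509] [582.3   6.2] [90.4 45.9] -6.75 509 104.17618688437028
150 [294 168   9  23 140] [581.5   6. ] [52.5 14.5] -6.59 140 147.85225073311028
[ 499.51217923 -162.13691804  238.12773991]
```

View pics/top5.png

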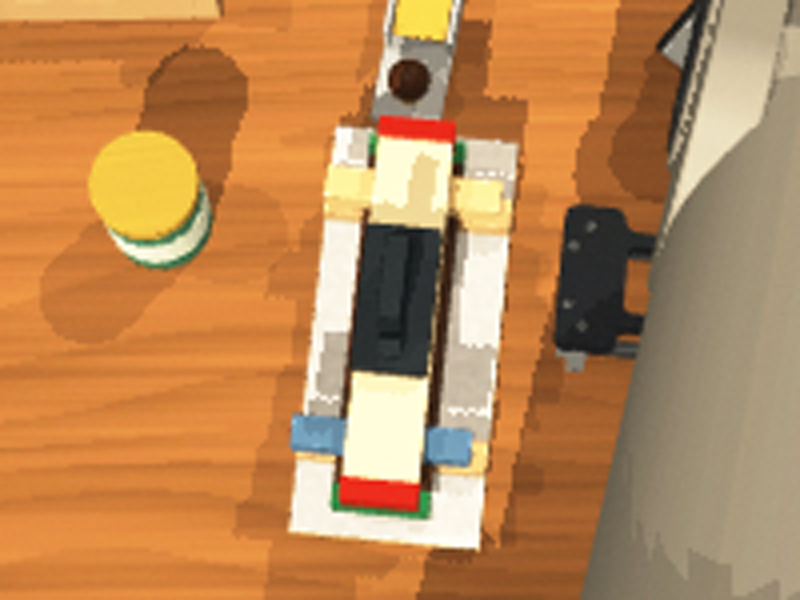

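View pics/sc5.png

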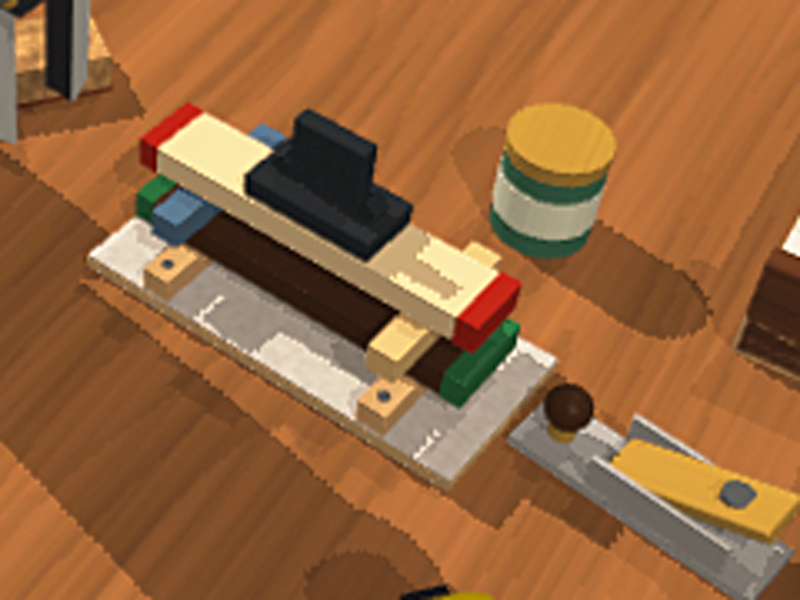

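drive_tool(dp=[[0,0,0],[0,0,0],[0,0,0]], yaw=[0,0,0], jaw=[0.4,0.4,0.4])

```text
time: 37.98
eef_pos: [500.4, -159.2, 236.9]
ee_rot: [0.743, 0.668, -0.008, -0.024]
wrist_force: [0.3, 0.5, 0.5]
width: 37.8
```

```bash
python3 -c "
from cell import finish_job
print(finish_job())"
```

```text
the job is handed in; nothing more can be done
None
```

I built the stack in the required order and handed it in at about 38 s of the 128 s. That order was walnut on the bearers, grey sticker over the near bearer, the smallest beech sticker over the far one, maple, then the weight upright on top. No verdict is reported on hand-in.

| Part | Last measured position (top camera) | Target | Off by |
|---|---|---|---|
| Walnut | about 2 mm from the stand's centre, line within about 0.1° | stand centre | limit 15 mm |
| Grey sticker | (504.7, 17.3) mm | near bearer (505.5, 13) mm | about 4 mm, limit 15 mm |
| Beech sticker | (661.3, -3.5) mm | far bearer (664.5, -5) mm | about 4 mm, limit 15 mm |
| Maple | (580.7, 5.5) mm, line within 0.2° | stand centre (585, 4) mm | about 4.5 mm, limit 15 mm |
| Weight | (582, 6) mm | maple's middle | about 2 mm, limit 20 mm |

- **When measured:** the walnut, sticker and maple rows were measured when each had just been placed. The final pictures show them still in place. Only the weight was measured after the last release.
- **Heights:** the top faces read about 2 mm low throughout, the same offset as the bare bench, so the layers sit at the right heights.
- **Tin:** it looks unmoved and upright in the final pictures; I did not re-measure its position.
- **Disagreements:** the wrist and top cameras differed by up to 6 mm on where the beech sticker lay before I picked it up. The tool also drifted to a tilt of 2–3°, but the maple and weight settled flat on release.

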